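Pack the glaze test tiles and wedge the box lid home

ROBOT

A 6-joint arm with a two-finger parallel gripper is mounted at the origin on a cart in front of the work surface, level with it; the furniture and walls round the work are solid. World frame = base frame: x ahead of the robot, y to its left, z up, the work surface at z = 0. Lengths are in m, angles in rad, forces in N, time in s.
With the tool pointing down it reaches from about 0.35 to 0.725 m from the base axis. Payload 6 kg.
Tool frame: the origin (TCP) lies between the finger pads; the fingertips stand 19 mm ahead of it and the grasp point (between the pads) is the TCP; z points along the fingers, y is the line along which they close (so a half turn about z gives the same grasp; the last joint's range is limited). The gripper opens to 85 mm and grips with 20 to 120 N. Pads are 22 mm wide; open, the fingers measure 114 mm over their backs; the gripper's body (76 mm by 85 mm) begins 54 mm behind the grasp point. The pads swing forward as they close: fully open they stand 13 mm farther back than shut.
Start: joints at [1.576, 0.04, 0.085, 0, -1.615, -0.334], TCP at [0.194, 0.568, 0.25] pointing down, gripper open.
Joint ranges: [-2.56, 2.56], [-1.29, 2.01], [-1.08, 1.49], [-3.29, 1.98], [-2.81, -0.18], [-2.99, 2.99]. Speed limits (rad/s): [2.57, 2.57, 3.01, 3.14, 3.14, 3.14].

INTERFACE

Orientations are given as a rotation vector (axis times angle).
In Python, from plant import env gives the robot as it stands.
- The arm moves only by the shell command python3 inch.py [FORCE], which reads ROWS from standard input. ROWS is a JSON list of rows, 1 to 8 of them, each written [opening, [dx, dy, dz], [rx, ry, rz]]: the finger opening in m, then dx, dy, dz in shares of the most that a row can go, 1 being 62.5 mm, then a rotation vector rx, ry, rz in units of 0.2 rad; each row shifts and turns the commanded pose from where the row before left it, along the tool's axes as they then stand; what a row does not reach is not made up. A row lasts 1/8 s, in which the tool goes at most 0.0625 m and 0.188 rad, less where a joint would pass 70% of its speed; a pose out of reach is approached as far as the arm can. The fingers move at their own pace and stop on an object; FORCE is the grip in N (left out, the last holds). Time passes only in rows, so rows that do not move let the fingers close. It prints the time, the measured TCP pose, the force, the opening and the grip force at its end. Input that does not fit is refused with a message, and nothing moves.
- env.read_state(): the state, without advancing time (a new reading comes with each control period).
- env.grab_frame(name): name is "side" or "top"; returns a dict with "color" (480x640x3 uint8, blue, green, red), "fx", "fy", "cx", "cy" (pixels), "camera_from_world" (4x4, takes a point from world to camera coordinates). Camera axes: x right, y up, looking along -z (the intrinsics and any distortion apply to the point x, -y, -z); pixel columns grow to the right and rows downward; lengths in m; the calibration is good to about 2 mm. A picture is of the moment at which its call begins. There is no depth.
- env.close_job(): hands the job in; it is judged then, once.
The state is a dict: "clock": time; "qpos": joint angles; "joint_vel": joint speeds; "joint_torque": joint torques, N m; "tool_pos": TCP position; "orientation": TCP orientation; "force": force on the tool from outside, world axes, zero at the start; "torque": the same for the moment, N m; "grip_width": finger opening in m; "grip_force": force on a finger pad.
Only numpy, scipy, OpenCV 4.12 (cv2) and the standard library are available. Lean on these libraries where they do the work, as an engineer would, in place of code of your own. Each camera call takes 0.05 s, during which the arm holds its last target. There are 200 camera calls.

TASK

Pack away the glaze test tiles. The lid of the wooden tile box stands part open: draw it right out and lay it on the table, stack every loose test tile, glazed face up, in one square pile between the guide ribs in the middle of the box, then slide the dovetailed lid back into its tapered way, narrow end first, and push it until it wedges tight, flush with both ends of the box. Leave the beakers and pots round about standing where they are.

Things in the scene. Friction and masses are not known exactly. Their poses are not given: they have to be found in the camera images.
- tile_box: wooden box, 126 mm long (x), 104 wide (y), 67 high, fixed on a thin rubber mat. Origin: centre of its underside on the table, z up. The lid slides in toward +x; its way is open at the -x end (brass frame with a blank card). Floor 8 mm thick; end walls 8 mm thick, 54 mm high (hollow x = -55 to 55 mm); between the long side walls 66 mm clear
- tile_well (a point): centre of the tile well on the box floor, 8 mm above the table, axes as the box. Four ribs on the side walls (8 mm deep, up to 50 mm above the table, at 24 to 30 mm either way along x) guard a well 48 mm (x) by 66 mm (y): tiles lie in it with their 60 mm sides along y. Past the ribs both ends of the box are empty, so fingers closing along x have 34 mm from a tile to each end wall
- way_mouth (a point): middle of the open (-x) end of the lid's way, 56 mm above the table, axes as the box. The lid slides on ledges at this height along the side walls, between dark dovetail rails 11 mm high leaning inward by 25 deg from upright and converging by 3.5 deg each: at the ledges they are 86.7 mm apart here and 71.3 mm at the +x end; at their tops 10 mm less
- lid_home (a point): where the lid's origin lies when it is home: on the box's centre line, 56 mm above the table, axes as the box. Sliding in, the lid has about 1 mm of play each side for each 16 mm short of home, touches both rails as its ends come flush with the box and wedges there: pushed with 8 to 15 N it moves under 1 mm more, and then stays jammed by friction, pressing on the rails
- lid: loose tapered lid, 126 mm long (x), 11 mm thick, 0.22 kg, long edges dovetailed: underside 86.7 mm wide at the -x end, 71.3 at the +x end that goes in first; top 10 mm narrower. Origin: centre of its underside, z up. At the start it lies loose in its way, its x as the box's, drawn 25 to 45 mm out toward the box's -x; drawn 126 mm out it is free of the rails
- lid_bar (a point): centre of the lid's dark wooden pull bar, 18 mm above the lid's origin. The bar stands across the middle of the lid's top: 16 mm thick (lid's x), 52 mm long (lid's y), 14 mm high (11 to 25 mm above the lid's underside). Grip it with fingers closing along the lid's x, or push on its side
- clear_patch (a point): middle of a clear patch of table at the start, 130 mm (world x) by 90 mm (y), beside the mouth of the box, where the lid can be laid down; a low red crate of pots (36 mm high, pots 104 mm) bounds it on the far side
- tile_1: glazed test tile, 42 x 60 x 8 mm, bare brown clay at one end with a dark hole mark on top, the rest of the top and edges under pale glaze; loose, 45 g. Origin: centre of its underside; x along the 42 mm side, y along the 60 mm side, z out of the glazed face. Starts flat on the table, glaze up. May be absent (None)
- tile_2: glazed test tile, 42 x 60 x 8 mm, bare brown clay at one end with a dark hole mark on top, the rest of the top and edges under pale glaze; loose, 45 g. Origin: centre of its underside; x along the 42 mm side, y along the 60 mm side, z out of the glazed face. Starts flat on the table, glaze up. May be absent (None)
- tile_3: glazed test tile, 42 x 60 x 8 mm, bare brown clay at one end with a dark hole mark on top, the rest of the top and edges under pale glaze; loose, 45 g. Origin: centre of its underside; x along the 42 mm side, y along the 60 mm side, z out of the glazed face. Starts flat on the table, glaze up. May be absent (None)
- tile_4: glazed test tile, 42 x 60 x 8 mm, bare brown clay at one end with a dark hole mark on top, the rest of the top and edges under pale glaze; loose, 45 g. Origin: centre of its underside; x along the 42 mm side, y along the 60 mm side, z out of the glazed face. Starts flat on the table, glaze up. May be absent (None)
- tile_5: glazed test tile, 42 x 60 x 8 mm, bare brown clay at one end with a dark hole mark on top, the rest of the top and edges under pale glaze; loose, 45 g. Origin: centre of its underside; x along the 42 mm side, y along the 60 mm side, z out of the glazed face. Starts flat on the table, glaze up. May be absent (None)
- clear_beaker: a small clear plastic beaker, 56 mm wide, 60 mm high, light, standing in the end of a low red crate (36 mm high); origin: centre of its underside; to be left alone
- mauve_beaker: a mauve beaker with a scalloped rim, 66 mm wide, 70 mm high; origin: centre of its underside; to be left alone
- pot_with_lid: a lidded glaze pot, 66 mm wide, 104 mm high; origin: centre of its underside; to be left alone

How it is judged:
By the outcome, as a careful person would: the job done as asked, in the order asked, and still so for the second after the job is handed in, with the robot touching nothing.
Of tile_1, tile_2, tile_3, tile_4, tile_5 only 3 to 5 are there at a start; the rules pass over those that are not, and their reading is None.
At some moment in a run one of tile_1, tile_2, tile_3, tile_4, tile_5, lid may be knocked a few centimetres aside while the robot is not near it.
Once in a run the grip may slacken for a moment while it holds something.
It also fails if it takes over 210 s, if anything falls off the work surface, if the arm or the gripper's body presses on something with over 40 N, if the wrist force passes 120 N, or if a joint passes its speed limit or range.

## Working session

There is one attempt and no reset: what is moved stays moved. The work goes in short steps, Python scripts to look and compute and a shell command to move; the robot and the scene stay as the last step left them, time stands still between calls to the robot, and variables do not carry over. Pictures are saved under pics/ and viewed, at most 14 in all, crops included, and the job is handed in when it is done.

```bash
ls; mkdir -p pics; python3 - <<'E'
from plant import env
import cv2
print(env.read_state())
for n in("top","side"):
    f=env.grab_frame(n); cv2.imwrite(f"pics/{n}0.png",f["color"]); print(n,{k:v for k,v in f.items() if k!="color"})
E
```

```text
inch.py
pics
plant.py
{'clock': 0.0, 'qpos': array([ 1.57570667e+00,  4.08047242e-02,  8.37963452e-02, -4.67613154e-04,
       -1.61552572e+00, -3.33714276e-01]), 'joint_vel': array([ 0.00071435,  0.0019014 ,  0.00082212, -0.00078975,  0.00180701,
       -0.00123161]), 'joint_torque': array([-1.17014501e-03, -3.68205285e+01,  3.47410440e+01,  6.93227872e+00,
       -5.53484657e-03, -2.85502800e-06]), 'tool_pos': array([0.1935621 , 0.56759539, 0.24927413]), 'orientation': array([ 3.09747047e+00, -5.13835578e-01, -2.63211768e-04]), 'force': array([0.39946291, 0.07693988, 0.01850975]), 'torque': array([ 0.00951988, -0.00581784,  0.00087681]), 'grip_force': 0.0, 'grip_width': 0.08525784015454796}
top {'fx': 442.16967750224114, 'fy': 442.16967750224114, 'cx': 314.70425994411323, 'cy': 249.58500361546191, 'camera_from_world': array([[ 0.02298196, -0.99969775, -0.00873186, -0.02336701],
       [ 0.98794992,  0.02137297,  0.15329106, -0.5451486 ],
       [-0.1530581 , -0.01214957,  0.9881425 , -0.99978631],
       [ 0.        ,  0.        ,  0.        ,  1.        ]])}
side {'fx': 531.3230489448822, 'fy': 531.3230489448822, 'cx': 317.6342748394895, 'cy': 241.00814144966293, 'camera_from_world': array([[-0.99201426, -0.12357534,  0.02523577,  0.50401906],
       [ 0.08567825, -0.5134241 ,  0.85384713, -0.10980633],
       [-0.09255779,  0.84919069,  0.51991175, -0.97013597],
       [ 0.        ,  0.        ,  0.        ,  1.        ]])}
```
View pics/top0.png

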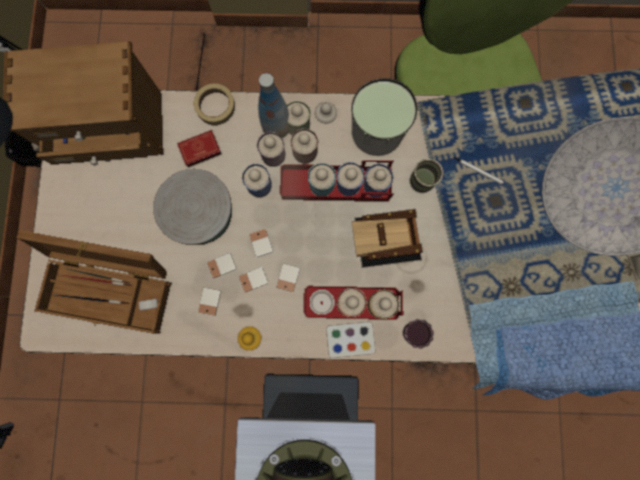

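View pics/side0.png

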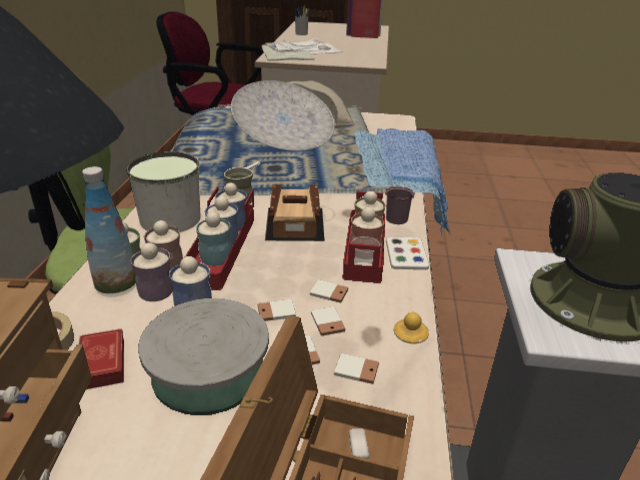

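Top: five tiles near (261,243), (221,265), (254,279), (288,277), (210,301); box near (388,237), lid drawn out to image left (≈ world +y); crates with pots above and below. Side: the box at (295,212) and the same tiles. I'll zoom in on both.

```bash
cat > h.py <<'E'
import cv2, numpy as np
from scipy.spatial.transform import Rotation as R
from plant import env
def grab(n,save=None):
    f=env.grab_frame(n)
    if save: cv2.imwrite(save,f["color"])
    return f
def ray(f,uv):
    M=f["camera_from_world"]; u,v=uv
    d=np.array([(u-f["cx"])/f["fx"],-(v-f["cy"])/f["fy"],-1.])
    return -M[:3,:3].T@M[:3,3], M[:3,:3].T@d
def plane(f,uv,z):
    c,d=ray(f,uv); return c+d*(z-c[2])/d[2]
def tri(f,uv,g,xy):
    c,d=ray(f,uv); e,k=ray(g,xy)
    A=np.stack([d,-k],1); s=np.linalg.lstsq(A,e-c,rcond=None)[0]
    p,q=c+s[0]*d,e+s[1]*k
    return (p+q)/2, np.linalg.norm(p-q)
def proj(f,p):
    M=f["camera_from_world"]; q=M[:3,:3]@np.array(p)+M[:3,3]
    return np.array([f["cx"]+f["fx"]*q[0]/-q[2], f["cy"]-f["fy"]*q[1]/-q[2]])
def crop(f,x0,y0,x1,y1,k,save):
    cv2.imwrite(save,cv2.resize(f["color"][y0:y1,x0:x1],None,fx=k,fy=k,interpolation=cv2.INTER_CUBIC))
E
python3 - <<'E'
from h import *
f=grab("top");g=grab("side")
crop(f,340,195,440,275,8,"pics/c1.png"); crop(g,255,175,335,250,8,"pics/c2.png")
# tiles: top white glaze blobs
def tiles(f,roi):
    x0,y0,x1,y1=roi; im=f["color"][y0:y1,x0:x1]; 
    h=cv2.cvtColor(im,cv2.COLOR_BGR2HSV)
    m=((h[...,1]<35)&(h[...,2]>200)).astype('u1')
    n,l,s,c=cv2.connectedComponentsWithStats(m)
    for i in range(1,n):
        if s[i,4]>60: print(s[i],c[i]+[x0,y0])
    b=((h[...,1]>90)&(h[...,2]>80)).astype('u1')
    n,l,s,c=cv2.connectedComponentsWithStats(b)
    for i in range(1,n):
        if s[i,4]>20: print('brown',s[i],c[i]+[x0,y0])
    print(im[20,20],h[20,20])
tiles(f,(190,225,305,320)); print(f["color"][245,261],f["color"][234,261])
tiles(g,(250,275,390,385))
E
```

```text
brown [ 60   5  17  11 109] [258.02752294 234.81651376]
brown [ 18  35  12  17 118] [213.50847458 268.37288136]
brown [ 50  50  12  16 116] [245.24137931 282.43103448]
brown [ 88  56  16  10 109] [285.6146789  285.36697248]
brown [  9  80  17  10 123] [207.15447154 309.38211382]
[135 152 164] [ 18  45 164]
[169 184 191] [ 80 105 146]
[ 61   5  25  17 253] [323.31225296 287.90118577]
[ 21  24  25  17 305] [282.51803279 307.65901639]
[ 62  32  28  17 309] [325.35275081 315.01941748]
[55 61 10 15 85] [309.45882353 343.32941176]
[ 85  79  30  23 469] [349.40724947 364.97441365]
brown [ 81  10  17  16 167] [339.04191617 292.5748503 ]
brown [  8  28  15  16 178] [265.00561798 310.18539326]
brown [   1   42   50   68 1072] [275.40764925 351.57462687]
brown [ 68  46  27  13 219] [330.84474886 326.91324201]
brown [59 76 11 13 87] [313.59770115 356.59770115]
brown [110  84  19  23 281] [368.95373665 370.20640569]
[166 189 208] [ 16  51 208]
```

View pics/c1.png

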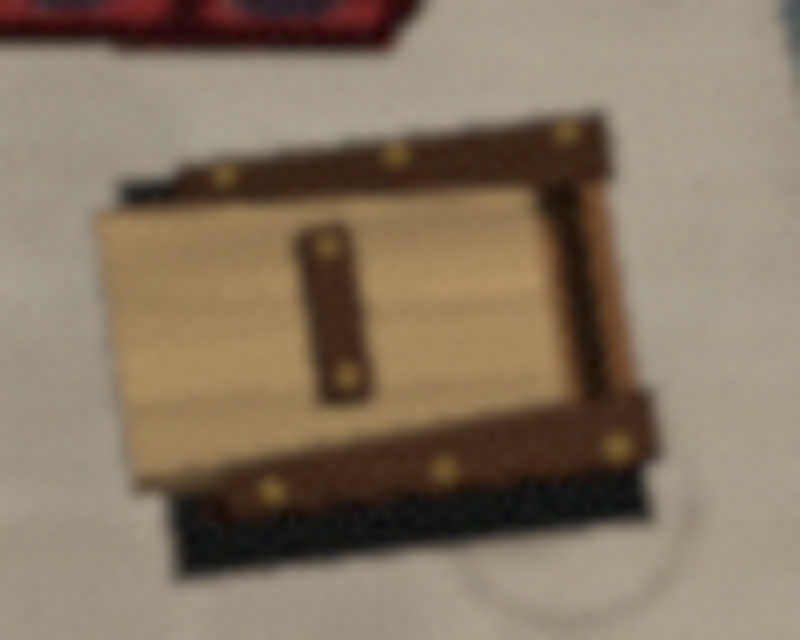

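View pics/c2.png

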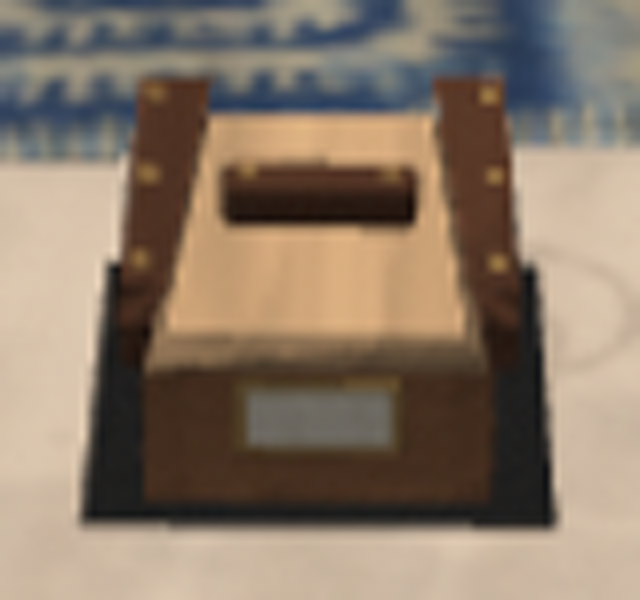

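c1 (top, 8× from (340,195)) shows rails with six brass screws, the lid, and the bar from about (327,247) to (347,376). c2 (side, 8× from (255,175)) shows the same screws and the brass card frame at the mouth. Next I triangulate these and the tiles.

```bash
cat > m.py <<'E'
from h import *
f=grab("top");g=grab("side")
T=lambda p:((p[0]+.5)/8-.5+340,(p[1]+.5)/8-.5+195)
S=lambda p:((p[0]+.5)/8-.5+255,(p[1]+.5)/8-.5+175)
a=[(225,178),(397,154),(568,132),(272,491),(445,468),(618,445)]
b=[(140,259),(148,174),(155,92),(498,263),(495,176),(489,95)]
P=[]
for i,j in zip(a,b):
    p,e=tri(f,T(i),g,S(j)); P.append(p); print('screw',p.round(4),e.round(4),'plane67',plane(f,T(i),.067).round(4), plane(g,S(j),.067).round(4))
P=np.array(P); c=P.mean(0); d=(P[2]+P[5]-P[0]-P[3]); print('ctr',c,'yaw',np.degrees(np.arctan2(d[1],d[0])))
for i,j in [((327,247),(245,172)),((347,376),(392,177))]:
    p,e=tri(f,T(i),g,S(j)); print('bar',p,e)
def tiles(f,roi,vmin,z=.008):
    x0,y0,x1,y1=roi; im=f["color"][y0:y1,x0:x1]; h=cv2.cvtColor(im,cv2.COLOR_BGR2HSV).astype(int)
    b=((h[...,1]>75)&(h[...,0]<25)&(h[...,2]>70)).astype('u1')
    return b,h
if __name__=="__main__":
    crop(f,190,225,310,320,6,"pics/c3.png"); crop(g,245,275,390,390,5,"pics/c4.png")
E
python3 m.py
```

```text
screw [ 0.6213 -0.1325  0.0694] 0.001 plane67 [ 0.6213 -0.1328  0.067 ] [ 0.6228 -0.1371  0.067 ]
screw [ 0.6293 -0.1824  0.0688] 0.0005 plane67 [ 0.6295 -0.1827  0.067 ] [ 0.6303 -0.1859  0.067 ]
screw [ 0.637  -0.2318  0.0693] 0.0008 plane67 [ 0.6371 -0.2323  0.067 ] [ 0.6384 -0.2367  0.067 ]
screw [ 0.5297 -0.1464  0.0694] 0.0003 plane67 [ 0.5298 -0.1466  0.067 ] [ 0.5303 -0.1509  0.067 ]
screw [ 0.537  -0.1957  0.0697] 0.0003 plane67 [ 0.5376 -0.1961  0.067 ] [ 0.5375 -0.2011  0.067 ]
screw [ 0.5448 -0.245   0.07  ] 0.0001 plane67 [ 0.5453 -0.2457  0.067 ] [ 0.5455 -0.2513  0.067 ]
ctr [ 0.58317492 -0.18894601  0.06942949] yaw -81.15304509172928
bar [ 0.59854024 -0.16013784  0.08293573] 0.0008978527471118418
bar [ 0.56090905 -0.16596054  0.08201433] 0.0003278690266364777
```

View pics/c3.png

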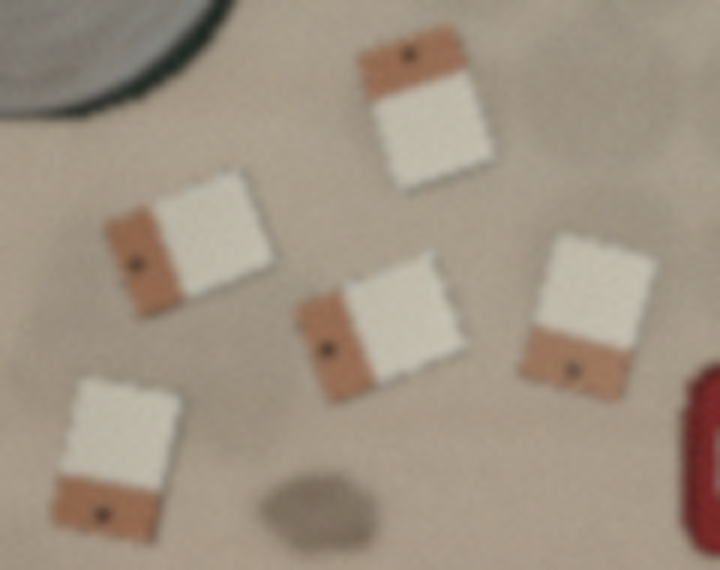

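View pics/c4.png

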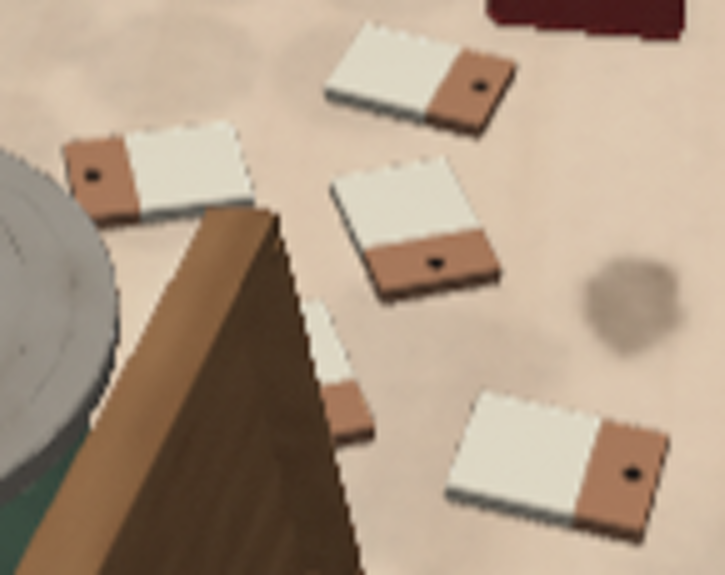

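c3 (top, 6×) shows five tiles with crisp corners and hole marks; c4 (side, 5×) shows four hole marks (the B tile is half hidden). Compute tile poses, and the first move to above the bar.

```bash
cat >> h.py <<'E'
def st():
    s=env.read_state(); r=R.from_rotvec(s["orientation"]).as_matrix()
    return s,r,np.array(s["tool_pos"])
def go(x,y,z,yawy=None):
    """needed tool-axis move; yawy: world angle (deg) of the closing line"""
    s,r,p=st(); d=np.array([x,y,z])-p
    if yawy is not None:
        cur=np.degrees(np.arctan2(r[1,1],r[0,1])); w=(yawy-cur+90)%180-90; rz=-np.radians(w)
    else: rz=0; w=0
    t=r.T@d; W=R.from_rotvec([0,0,rz]).as_matrix().T@t
    print('t',round(s["clock"],2),'at',p.round(4),'cur-axes d',t.round(4),'rz',round(rz,3),'after-turn d',W.round(4),'tilt',np.degrees(np.arccos(-r[2,2])).round(2))
E
python3 - <<'E'
from h import *
f=grab("top");g=grab("side")
T=lambda p:((p[0]+.5)/6-.5+190,(p[1]+.5)/6-.5+225)
S=lambda p:((p[0]+.5)/5-.5+245,(p[1]+.5)/5-.5+275)
h={'A':((410,54),(92,175)),'D':((573,370),(480,87)),'C':((327,349),(437,263)),'E':((102,515),(632,473))}
for k,(a,b) in h.items():
    p,e=tri(f,T(a),g,S(b)); print(k,'hole',p.round(4),round(e,4))
im=f["color"][225:320,190:300].astype(np.float32); hsv=cv2.cvtColor(im/255,cv2.COLOR_BGR2HSV)
print('bg',im[60,20],'white',im[20,72],'brown',im[9,72])
big=cv2.resize(im,None,fx=6,fy=6,interpolation=cv2.INTER_CUBIC)
lab=cv2.cvtColor(np.clip(big/255,0,1),cv2.COLOR_BGR2LAB); L,a=lab[...,0],lab[...,1]
hs=cv2.cvtColor(np.clip(big/255,0,1),cv2.COLOR_BGR2HSV)
m=((a>11)|((L>73.))).astype('u1'); m=cv2.morphologyEx(m,cv2.MORPH_CLOSE,np.ones((5,5)));m=cv2.morphologyEx(m,cv2.MORPH_OPEN,np.ones((7,7)))
for c in cv2.findContours(m,cv2.RETR_EXTERNAL,cv2.CHAIN_APPROX_NONE)[0]:
    if cv2.contourArea(c)<6000: continue
    pts=np.array([plane(f,T(q[0]),.008)[:2] for q in c])
    (cx,cy),(w,hh),an=cv2.minAreaRect((pts*1000).astype(np.float32))
    if w>hh: an+=90; w,hh=hh,w
    print('tile',round(cx,1),round(cy,1),'wh',round(w,1),round(hh,1),'x-axis deg',round((an+90)%180-90,1),'px',c.mean((0,1)).round())
go(.5797,-.1630,.2,-81.15)
E
```

```text
A hole [0.5868 0.129  0.0098] 0.0005
D hole [0.4596 0.0582 0.0099] 0.0006
C hole [0.4655 0.1571 0.0103] 0.0012
E hole [0.3979 0.2434 0.0105] 0.0007
bg [126. 142. 154.] white [170. 186. 191.] brown [ 82. 108. 148.]
tile 431.2 237.9 wh 33.6 35.7 x-axis deg -9.6 px [120. 432.]
tile 479.7 126.6 wh 35.1 39.2 x-axis deg -66.9 px [405. 317.]
tile 492.0 50.4 wh 35.1 37.6 x-axis deg -14.1 px [596. 291.]
tile 512.4 205.3 wh 33.2 36.9 x-axis deg -67.0 px [214. 234.]
tile 555.9 118.5 wh 33.5 38.2 x-axis deg 20.0 px [434. 131.]
t 0.4 at [0.1937 0.5678 0.2501] cur-axes d [0.6013 0.567  0.0503] rz -0.483 after-turn d [0.269  0.7815 0.0503] tilt 0.02
```

Careful with the scale: shifts go in shares of 62.5 mm and turns go in units of 0.2 rad. That gives: 0.06 m is 0.96, 0.055 m is 0.88, -0.161 rad is -0.805.

```bash
cat > tl.py <<'E'
from h import *
def tiles(f,x0=190,y0=225,x1=300,y1=320,z=.008,k=6):
    im=f["color"][y0:y1,x0:x1].astype(np.float32)/255
    big=np.clip(cv2.resize(im,None,fx=k,fy=k,interpolation=cv2.INTER_CUBIC),0,1)
    lab=cv2.cvtColor(big,cv2.COLOR_BGR2LAB); L,a=lab[...,0],lab[...,1]
    bgL=np.median(L)
    m=((a>8)|(L>bgL+8)).astype('u1'); m=cv2.morphologyEx(m,cv2.MORPH_CLOSE,np.ones((9,9)));m=cv2.morphologyEx(m,cv2.MORPH_OPEN,np.ones((7,7)))
    for c in cv2.findContours(m,cv2.RETR_EXTERNAL,cv2.CHAIN_APPROX_NONE)[0]:
        if cv2.contourArea(c)<4000: continue
        pts=np.array([plane(f,((q[0][0]+.5)/k-.5+x0,(q[0][1]+.5)/k-.5+y0),z)[:2] for q in c])
        (cx,cy),(w,hh),an=cv2.minAreaRect((pts*1000).astype(np.float32))
        if w>hh: an+=90; w,hh=hh,w
        print('tile',round(cx,1),round(cy,1),'wh',round(w,1),round(hh,1),'x-axis deg',round((an+90)%180-90,1))
if __name__=="__main__": tiles(grab("top"))
E
python3 tl.py
echo '[[0.085,[0.48,0,0],[0,0,-0.805]],[0.085,[0.48,0,0],[0,0,-0.805]],[0.085,[0.48,0,0],[0,0,-0.805]],[0.085,[0.48,0.8,0],[0,0,0]],[0.085,[0.48,0.8,0],[0,0,0]],[0.085,[0.48,0.8,0],[0,0,0]],[0.085,[0.32,0.88,0],[0,0,0]],[0.085,[0.16,0.96,0],[0,0,0]]]' | python3 inch.py 40
python3 -c "
from h import *
go(.5797,-.1630,.2,-81.15); print(st()[0]['qpos'].round(2))"
```

```text
tile 420.0 239.7 wh 40.9 57.8 x-axis deg 80.4
tile 475.2 136.8 wh 41.4 58.2 x-axis deg 23.3
tile 481.6 52.9 wh 39.7 58.0 x-axis deg 77.0
tile 499.4 233.1 wh 18.9 40.8 x-axis deg -65.9
tile 512.4 205.9 wh 35.4 38.6 x-axis deg -65.7
tile 566.4 122.4 wh 40.6 57.2 x-axis deg -70.4
clock: 1.45
tool_pos: [0.4417, 0.3078, 0.25]
orientation: [3.132, 0.242, -0.0]
force: [0.4, -0.2, 0.0]
grip_width: 0.0849
grip_force: 0.0
t 1.45 at [0.4417 0.3078 0.25  ] cur-axes d [0.0641 0.4863 0.0502] rz -0.0 after-turn d [0.0639 0.4863 0.0502] tilt 0.03
[ 0.98 -0.12 -0.07  0.   -1.62  0.74]
```

```bash

echo '[[0.085,[0.16,0.96,0],[0,0,0]],[0.085,[0.16,0.96,0],[0,0,0]],[0.085,[0.16,0.96,0],[0,0,0]],[0.085,[0.16,0.96,0],[0,0,0]],[0.085,[0.16,0.96,0],[0,0,0]],[0.085,[0.16,0.96,0],[0,0,0]],[0.06,[0.064,0.96,0.32],[0,0,0]],[0.06,[0,0.96,0.48],[0,0,0]]]' | python3 inch.py
echo '[[0.055,[0,0.096,0.32],[0,0,0]],[0.055,[0,0,0.48],[0,0,0]],[0.055,[0,0,0],[0,0,0]]]' | python3 inch.py
python3 - <<'E'
from h import *
go(.5797,-.1630,.08,-81.15)
f=grab("top");g=grab("side")
T=lambda p:((p[0]+.5)/6-.5+190,(p[1]+.5)/6-.5+225)
q=np.array([plane(f,T(a),.008) for a in [(107,220),(240,170),(273,260),(143,315)]])
print('B',q.mean(0),np.degrees(np.arctan2(*(q[2]-q[1])[[1,0]])),np.degrees(np.arctan2(*(q[3]-q[0])[[1,0]])))
a=f["color"][180:290,320:460];b=g["color"][140:250,230:360]
cv2.imwrite("pics/c5.png",np.hstack([cv2.resize(a,(420,330),interpolation=2),cv2.resize(b,(380,330),interpolation=2)]))
print(proj(f,st()[2]+[0,0,-.019]),proj(g,st()[2]+[0,0,-.019]))
E
```

```text
clock: 2.45
tool_pos: [0.5777, -0.1522, 0.2029]
orientation: [3.132, 0.242, 0.003]
force: [1.2, -0.1, -0.6]
grip_width: 0.06
grip_force: 0.0
clock: 2.82
tool_pos: [0.5768, -0.1554, 0.15]
orientation: [-3.131, -0.242, 0.007]
force: [-0.6, -0.5, 0.3]
grip_width: 0.0549
grip_force: 0.0
t 2.83 at [ 0.5768 -0.1554  0.15  ] cur-axes d [0.0021 0.008  0.07  ] rz -0.0 after-turn d [0.0021 0.008  0.07  ] tilt 0.27
B [0.50865046 0.21464263 0.008     ] -157.24059704201915 -156.19817095739037
[381.6666535  229.34502807] [294.57280813 175.02980361]
```

View pics/c5.png

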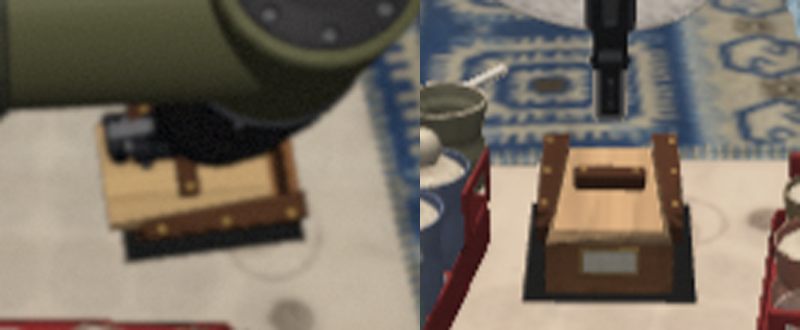

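c5: the gripper stands over the bar (near finger tip at side-crop (613,120), bar at (609,177)), aligned with it. Descend and grip.

```bash

echo '[[0.05,[0.032,0.128,0.32],[0,0,0]],[0.05,[0,0,0.48],[0,0,0]],[0.05,[0,0,0.176],[0,0,0]],[0.05,[0,0,0],[0,0,0]],[0.0,[0,0,0],[0,0,0]],[0.0,[0,0,0],[0,0,0]],[0.0,[0,0,0],[0,0,0]],[0.0,[0,0,0],[0,0,0]]]' | python3 inch.py 40
python3 -c "
from h import *
go(.5797,-.1630,.089,-81.15)"
```

```text
clock: 3.92
tool_pos: [0.5819, -0.1636, 0.0932]
orientation: [3.132, 0.242, 0.004]
force: [-1.1, 3.1, 6.5]
grip_width: 0.0147
grip_force: 40.7
t 3.92 at [ 0.5819 -0.1636  0.0932] cur-axes d [-0.0021 -0.001   0.0042] rz 0.0 after-turn d [-0.0021 -0.001   0.0042] tilt 0.13
```

```bash

echo '[[0,[0,0,-0.048],[0,0,0]],[0,[0,0,0],[0,0,0]],[0,[0,-0.16,0],[0,0,0]],[0,[0,-0.32,0],[0,0,0]],[0,[0,-0.32,0],[0,0,0]]]' | python3 inch.py 60
python3 -c "
from h import *
s=st()[0]; print(s['force'],s['grip_width'],s['grip_force'])
go(.5797,-.1630,.092,-81.15)"
```

```text
clock: 4.55
tool_pos: [0.5732, -0.1126, 0.0944]
orientation: [-3.132, -0.242, 0.0]
force: [-0.2, -0.1, -2.3]
grip_width: 0.0146
grip_force: 39.0
[-0.15300582 -0.08457238 -2.27145322] 0.014564564520695548 39.028258323669434
t 4.55 at [ 0.5732 -0.1126  0.0944] cur-axes d [-0.0013  0.0508  0.0024] rz 0.0 after-turn d [-0.0013  0.0508  0.0024] tilt 0.02
```

```bash

echo '[[0,[0,-0.32,0],[0,0,0]],[0,[0,-0.4,0],[0,0,0]],[0,[0,-0.4,0],[0,0,0]],[0,[0,0,0],[0,0,0]],[0,[0,0,0],[0,0,0]]]' | python3 inch.py
python3 -c "
from h import *
s=st()[0]; print(s['force'],s['grip_width'],s['grip_force'])
f=grab('top');g=grab('side')
a=f['color'][180:290,270:440];b=g['color'][150:290,230:400]
cv2.imwrite('pics/c6.png',np.hstack([cv2.resize(a,(425,275),interpolation=2),cv2.resize(b,(334,275),interpolation=2)]))
"
```

```text
clock: 5.18
tool_pos: [0.5628, -0.0447, 0.0948]
orientation: [3.132, 0.243, 0.0]
force: [-0.0, -0.4, -3.2]
grip_width: 0.0137
grip_force: 62.6
[-0.03750951 -0.40994809 -3.1653543 ] 0.01369452217515066 62.58439779281616
```

View pics/c6.png

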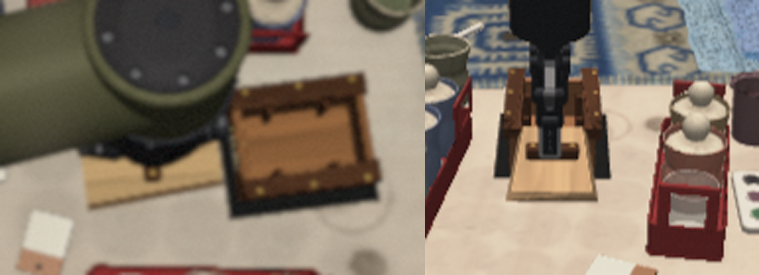

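c6: the lid is clear of the rails, hanging level in the gripper; the box is empty, ribs visible. Lay it down here.

```bash

echo '[[0,[0,0,0.32],[0,0,0]],[0,[0,0,0.32],[0,0,0]],[0,[0,0,0.176],[0,0,0]],[0,[0,0,0.064],[0,0,0]],[0,[0,0,0.032],[0,0,0]],[0,[0,0,0],[0,0,0]]]' | python3 inch.py
python3 -c "
from h import *
s=st()[0]; print(s['force'],s['grip_width'],s['tool_pos'])"
```

```text
clock: 6.02
tool_pos: [0.5632, -0.0451, 0.0382]
orientation: [3.132, 0.242, 0.001]
force: [0.2, -0.0, -2.7]
grip_width: 0.0137
grip_force: 62.6
[ 0.16815704 -0.02107184 -2.70263069] 0.013744231037918199 [ 0.56317192 -0.04506075  0.03824214]
```

Lower to contact, release, rise and go toward tile D (0.482, 0.053).

```bash

echo '[[0,[0,0,0.016],[0,0,0]],[0,[0,0,0.016],[0,0,0]],[0,[0,0,0],[0,0,0]],[0.04,[0,0,0],[0,0,0]],[0.05,[0,0,0],[0,0,0]],[0.05,[0,0,0],[0,0,0]],[0.06,[0,0,-0.8],[0,0,0]],[0.06,[0,0,-0.96],[0,0,0]]]' | python3 inch.py 40
python3 -c "
from h import *
s=st()[0]; print(s['force'],s['grip_width'],s['tool_pos'])
go(.4816,.0529,.10,77); go(.4752,.1368,.1,23.3)"
```

```text
clock: 7.02
tool_pos: [0.562, -0.0453, 0.1456]
orientation: [3.132, 0.242, -0.005]
force: [0.6, 0.1, 0.6]
grip_width: 0.0601
grip_force: 0.0
[0.5845252  0.12261571 0.60435911] 0.06012041729869566 [ 0.56197334 -0.04525782  0.14561548]
t 7.03 at [ 0.562  -0.0453  0.1456] cur-axes d [-0.0642 -0.1094  0.0458] rz 0.381 after-turn d [-0.1003 -0.0776  0.0458] tilt 0.18
t 7.03 at [ 0.562  -0.0453  0.1456] cur-axes d [-0.0576 -0.1932  0.0457] rz 1.318 after-turn d [-0.2015  0.0075  0.0457] tilt 0.18
```

```bash

echo '[[0.06,[-0.336,-0.576,0],[0,0,0]],[0.06,[-0.336,-0.592,0],[0,0,0]],[0.06,[-0.352,-0.576,0],[0,0,0]],[0.06,[0,0,0],[0,0,0.94]],[0.06,[0,0,0.32],[0,0,0.94]],[0.06,[0,0,0.48],[0,0,0.025]],[0.06,[0,0,0.48],[0,0,0]],[0.06,[0,0,0],[0,0,0]]]' | python3 inch.py
python3 -c "
from h import *
go(.4816,.0529,.022,77)
tiles=__import__('tl').tiles
tiles(grab('top'))
f=grab('side'); crop(f,240,240,400,360,5,'pics/c7.png')"
```

```text
clock: 8.02
tool_pos: [0.4814, 0.0522, 0.0634]
orientation: [3.119, -0.354, -0.006]
force: [-0.5, -0.4, 0.5]
grip_width: 0.06
grip_force: 0.0
t 8.03 at [0.4814 0.0522 0.0634] cur-axes d [ 0.0002 -0.0009  0.0414] rz 0.001 after-turn d [ 0.0002 -0.0009  0.0414] tilt 0.27
tile 422.9 128.8 wh 86.4 212.4 x-axis deg 1.3
tile 557.9 228.5 wh 99.9 138.1 x-axis deg 1.2
```

View pics/c7.png

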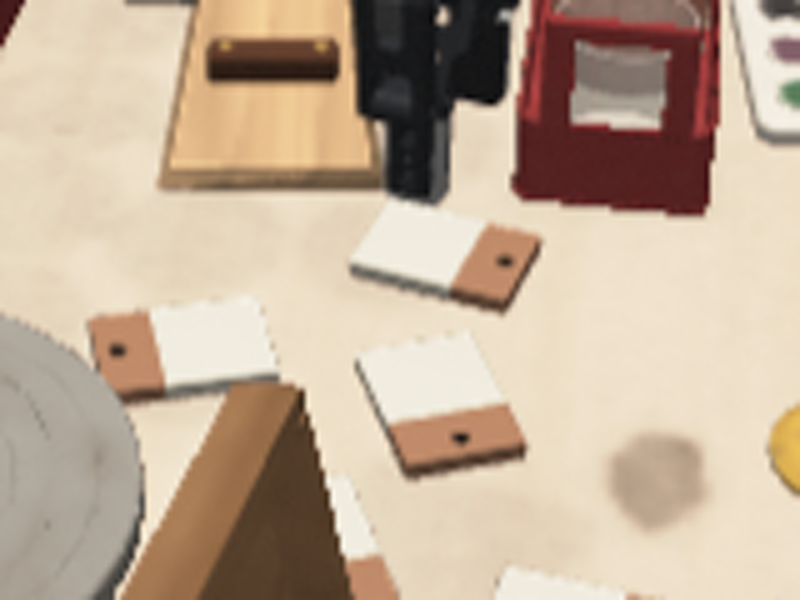

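c7: the near fingertip at (415,200) stands over tile D's edge line; the crate is close at right, so I use a narrower opening.

```bash

echo '[[0.052,[0,-0.016,0.16],[0,0,0]],[0.052,[0,0,0.24],[0,0,0]],[0.052,[0,0,0.16],[0,0,0]],[0.052,[0,0,0.048],[0,0,0]],[0.052,[0,0,0],[0,0,0]]]' | python3 inch.py 40
python3 -c "
from h import *
s=st()[0];print(s['force'])
go(.4816,.0529,.022,77)"
```

```text
clock: 8.75
tool_pos: [0.483, 0.0537, 0.0275]
orientation: [3.121, -0.354, -0.0]
force: [-0.0, -0.4, -0.1]
grip_width: 0.0516
grip_force: 0.0
[-0.00096761 -0.37467547 -0.07292848]
t 8.75 at [0.483  0.0537 0.0275] cur-axes d [-0.0012  0.0011  0.0055] rz 0.001 after-turn d [-0.0012  0.0011  0.0055] tilt 0.03
```

```bash

echo '[[0.052,[-0.016,0.016,0.048],[0,0,0]],[0.052,[0,0,0.032],[0,0,0]],[0.052,[0,0,0],[0,0,0]]]' | python3 inch.py 40
echo '[[0.052,[0,0,0.032],[0,0,0]],[0.052,[0,0,0],[0,0,0]]]' | python3 inch.py 40
```

```text
clock: 9.12
tool_pos: [0.4818, 0.053, 0.0226]
orientation: [3.121, -0.354, -0.0]
force: [-0.3, 0.3, 0.2]
grip_width: 0.0521
grip_force: 0.0
clock: 9.38
tool_pos: [0.4818, 0.053, 0.0205]
orientation: [3.121, -0.354, -0.0]
force: [-0.0, 0.6, 0.4]
grip_width: 0.0518
grip_force: 0.0
```

```bash

echo '[[0.052,[0,0,0.032],[0,0,0]],[0.052,[0,0,0],[0,0,0]]]' | python3 inch.py 40
echo '[[0.052,[0,0,0.024],[0,0,0]],[0.052,[0,0,0],[0,0,0]]]' | python3 inch.py 40
echo '[[0,[0,0,0],[0,0,0]],[0,[0,0,0],[0,0,0]],[0,[0,0,0],[0,0,0]],[0,[0,0,0],[0,0,0]]]' | python3 inch.py 40
```

```text
clock: 9.62
tool_pos: [0.4817, 0.053, 0.0184]
orientation: [3.121, -0.354, -0.001]
force: [-0.1, -0.4, -0.1]
grip_width: 0.0524
grip_force: 0.0
clock: 9.88
tool_pos: [0.4818, 0.053, 0.017]
orientation: [3.121, -0.354, -0.0]
force: [0.1, -0.3, -0.6]
grip_width: 0.0521
grip_force: 0.0
clock: 10.38
tool_pos: [0.4823, 0.0531, 0.0177]
orientation: [-3.121, 0.354, -0.002]
force: [-0.6, 0.4, 4.6]
grip_width: 0.0407
grip_force: 43.1
```

```bash

echo '[[0,[0,0,-0.16],[0,0,0]],[0,[0,0,-0.64],[0,0,0]],[0,[0,0,-0.96],[0,0,0]],[0,[0,0,-0.16],[0,0,-0.94]],[0,[0,0,0],[0,0,-0.94]],[0,[0,0,0],[0,0,-0.025]],[0,[0,0,0],[0,0,0]]]' | python3 inch.py 40
python3 -c "
from h import *
go(.5834,-.1892,.1,-81.15)"
```

```text
clock: 11.25
tool_pos: [0.4816, 0.0529, 0.1368]
orientation: [3.132, 0.236, -0.001]
force: [0.9, -0.3, -0.6]
grip_width: 0.0408
grip_force: 40.7
t 11.25 at [0.4816 0.0529 0.1368] cur-axes d [0.0644 0.2546 0.0368] rz -0.004 after-turn d [0.0634 0.2549 0.0368] tilt 0.06
```

```bash

echo '[[0,[0.208,0.8,0],[0,0,-0.02]],[0,[0.208,0.8,0],[0,0,0]],[0,[0.208,0.8,0],[0,0,0]],[0,[0.208,0.8,0],[0,0,0]],[0,[0.192,0.8,0.16],[0,0,0]],[0,[0,0.08,0.32],[0,0,0]],[0,[0,0,0],[0,0,0]]]' | python3 inch.py 40
python3 -c "
from h import *
go(.5834,-.1892,.08,-81.15)
f=grab('top');g=grab('side')
a=f['color'][180:290,320:460];b=g['color'][140:250,230:360]
cv2.imwrite('pics/c8.png',np.hstack([cv2.resize(a,(420,330),interpolation=2),cv2.resize(b,(380,330),interpolation=2)]))"
```

```text
clock: 12.12
tool_pos: [0.5835, -0.1887, 0.1041]
orientation: [-3.131, -0.244, 0.008]
force: [-0.3, 0.9, 0.0]
grip_width: 0.0409
grip_force: 40.7
t 12.12 at [ 0.5835 -0.1887  0.1041] cur-axes d [-0.      0.0005  0.0241] rz 0.001 after-turn d [-0.      0.0005  0.0241] tilt 0.31
```

View pics/c8.png

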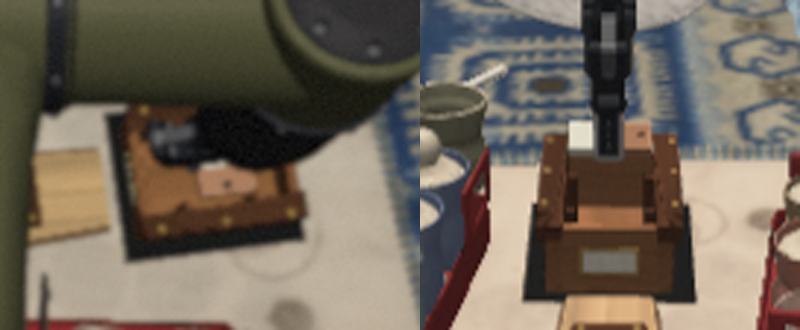

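c8: the held tile is centred over the box (side crop 567–652 against the box 540–685). Lower it.

```bash

echo '[[0,[0,0.008,0.32],[0,0,0]],[0,[0,0,0.32],[0,0,0]],[0,[0,0,0.32],[0,0,0]],[0,[0,0,0.16],[0,0,0]],[0,[0,0,0.08],[0,0,0]],[0,[0,0,0],[0,0,0]]]' | python3 inch.py 40
python3 -c "
from h import *
print(st()[0]['force'])
go(.5834,-.1892,.0263,-81.15)"
```

```text
clock: 12.98
tool_pos: [0.5852, -0.1894, 0.0322]
orientation: [3.131, 0.248, -0.0]
force: [-0.4, 0.6, -0.5]
grip_width: 0.0402
grip_force: 40.7
[-0.351777    0.56055184 -0.54887176]
t 12.97 at [ 0.5852 -0.1894  0.0322] cur-axes d [-0.0017 -0.0005  0.0059] rz 0.004 after-turn d [-0.0017 -0.0005  0.0059] tilt 0.02
```

```bash

echo '[[0,[-0.024,0,0.048],[0,0,0.02]],[0,[0,0,0.032],[0,0,0]],[0,[0,0,0.016],[0,0,0]],[0,[0,0,0],[0,0,0]]]' | python3 inch.py 40
echo '[[0.052,[0,0,0],[0,0,0]],[0.052,[0,0,0],[0,0,0]],[0.052,[0,0,-0.32],[0,0,0]],[0.052,[0,0,-0.96],[0,0,0]],[0.052,[0,0,-0.8],[0,0,0]]]' | python3 inch.py 40
python3 -c "
from h import *
go(.4752,.1368,.06,23.3); go(.5664,.1224,.06,-70.4)"
```

```text
clock: 13.48
tool_pos: [0.5836, -0.1895, 0.0262]
orientation: [3.132, 0.242, 0.0]
force: [0.2, 0.7, -0.8]
grip_width: 0.0405
grip_force: 40.7
clock: 14.1
tool_pos: [0.5839, -0.1899, 0.1603]
orientation: [3.131, 0.242, 0.004]
force: [0.6, 0.6, 0.2]
grip_width: 0.0522
grip_force: 0.0
t 14.1 at [ 0.5839 -0.1899  0.1603] cur-axes d [-0.0574 -0.3396  0.0996] rz 1.319 after-turn d [-0.3432 -0.0292  0.0996] tilt 0.16
t 14.1 at [ 0.5839 -0.1899  0.1603] cur-axes d [ 0.0305 -0.3114  0.0999] rz -0.188 after-turn d [ 0.088  -0.3002  0.0999] tilt 0.16
```

```bash
python3 tl.py
echo '[[0.056,[0.064,-0.72,0],[0,0,0]],[0.056,[0.064,-0.72,0],[0,0,0]],[0.056,[0.064,-0.72,0],[0,0,0]],[0.056,[0.08,-0.72,0],[0,0,0]],[0.056,[0.08,-0.72,0],[0,0,0]],[0.056,[0.08,-0.72,0.32],[0,0,0]],[0.056,[0.064,-0.656,0.64],[0,0,0]],[0.056,[0,0,0.32],[0,0,-0.94]]]' | python3 inch.py
python3 -c "
from h import *
go(.5664,.1224,.019,-70.4)"
```

```text
tile 492.5 202.6 wh 179.7 231.3 x-axis deg -87.7
clock: 15.15
tool_pos: [0.5656, 0.125, 0.0751]
orientation: [-3.094, -0.545, 0.002]
force: [0.7, -0.3, -0.4]
grip_width: 0.0562
grip_force: 0.0
t 15.15 at [0.5656 0.125  0.0751] cur-axes d [-0.0001  0.0027  0.0561] rz 0.006 after-turn d [-0.0001  0.0027  0.0561] tilt 0.06
```

Careful with the scale: shifts go in shares of 62.5 mm and turns go in units of 0.2 rad. That gives: 0.015 m is 0.24, 0.005 m is 0.08.

```bash
cat > sb.py <<'E'
from h import *
g=grab("side"); x0,y0,x1,y1=250,275,390,385
h=cv2.cvtColor(g["color"][y0:y1,x0:x1],cv2.COLOR_BGR2HSV)
n,l,s,c=cv2.connectedComponentsWithStats(((h[...,1]>90)&(h[...,2]>80)).astype('u1'))
for i in range(1,n):
    if s[i,4]>20: print(s[i,4],(c[i]+[x0,y0]).round(1))
E
python3 sb.py
echo '[[0.056,[0,0.04,0.24],[0,0,0]],[0.056,[0,0,0.24],[0,0,0]],[0.056,[0,0,0.24],[0,0,0]],[0.056,[0,0,0.08],[0,0,0]],[0.056,[0,0,0.048],[0,0,0]],[0.056,[0,0,0],[0,0,0]]]' | python3 inch.py
python3 -c "
from h import *
print(st()[0]['force'])
go(.5664,.1224,.019,-70.4)"
```

```text
56 [302.5 275.5]
251 [363.6 277.8]
193 [265.3 310.8]
2660 [286.9 357.3]
261 [331.1 327.7]
303 [368.7 370.9]
clock: 15.95
tool_pos: [0.5675, 0.1202, 0.0233]
orientation: [3.096, 0.534, 0.001]
force: [-0.8, 0.8, 0.8]
grip_width: 0.0559
grip_force: 0.0
[-0.77773946  0.82382428  0.77222959]
t 15.95 at [0.5675 0.1202 0.0233] cur-axes d [-0.0003 -0.0024  0.0043] rz -0.001 after-turn d [-0.0003 -0.0024  0.0043] tilt 0.02
```

```bash

echo '[[0.056,[0,-0.0384,0.032],[0,0,0]],[0.056,[0,0,0.04],[0,0,0]],[0.056,[0,0,0],[0,0,0]],[0.0,[0,0,0],[0,0,0]],[0.0,[0,0,0],[0,0,0]],[0,[0,0,0],[0,0,0]],[0,[0,0,0],[0,0,0]]]' | python3 inch.py
python3 -c "
from h import *
print(st()[0]['force'])"
echo '[[0,[0,0,-0.16],[0,0,0]],[0,[0,0,-0.64],[0,0,0]],[0,[0,0,-0.96],[0,0,0]],[0,[0,0,-0.16],[0,0,0.94]],[0,[0,0,0],[0,0,0]]]' | python3 inch.py
python3 -c "
from h import *
go(.5836,-.1894,.1,-81.15)"
```

```text
clock: 16.82
tool_pos: [0.5668, 0.1225, 0.019]
orientation: [3.096, 0.534, 0.001]
force: [-0.8, -0.6, 3.0]
grip_width: 0.041
grip_force: 40.6
[-0.80268472 -0.5622999   2.98852294]
clock: 17.45
tool_pos: [0.5668, 0.1227, 0.14]
orientation: [-3.131, -0.244, -0.003]
force: [-0.8, 0.5, -1.1]
grip_width: 0.0408
grip_force: 40.6
t 17.45 at [0.5668 0.1227 0.14  ] cur-axes d [-0.0319  0.311   0.0396] rz 0.001 after-turn d [-0.0315  0.311   0.0396] tilt 0.12
```

```bash

echo '[[0,[-0.08,0.832,0],[0,0,0]],[0,[-0.08,0.832,0],[0,0,0]],[0,[-0.096,0.832,0],[0,0,0]],[0,[-0.08,0.832,0],[0,0,0]],[0,[-0.096,0.832,0.16],[0,0,0]],[0,[-0.08,0.816,0.32],[0,0,0]],[0,[0,0,0.16],[0,0,0]],[0,[0,0,0],[0,0,0]]]' | python3 inch.py 40
python3 -c "
from h import *
go(.5836,-.1894,.038,-81.15)"
```

```text
clock: 18.45
tool_pos: [0.5814, -0.1897, 0.0962]
orientation: [-3.131, -0.245, 0.007]
force: [0.1, 0.7, -0.1]
grip_width: 0.0404
grip_force: 40.7
t 18.45 at [ 0.5814 -0.1897  0.0962] cur-axes d [0.0025 0.0001 0.0581] rz 0.001 after-turn d [0.0025 0.0001 0.0581] tilt 0.25
```

```bash

echo '[[0,[0,0,0],[0,0,0]],[0,[0,0,0.32],[0,0,0]],[0,[0,0,0.32],[0,0,0]],[0,[0,0,0.16],[0,0,0]],[0,[0,0,0.08],[0,0,0]],[0,[0,0,0],[0,0,0]]]' | python3 inch.py 40
python3 -c "
from h import *
go(.5836,-.1894,.0345,-81.15)"
```

```text
clock: 19.2
tool_pos: [0.5826, -0.1898, 0.0434]
orientation: [3.132, 0.242, -0.001]
force: [-0.5, -0.2, -0.4]
grip_width: 0.0407
grip_force: 40.7
t 19.2 at [ 0.5826 -0.1898  0.0434] cur-axes d [ 0.0011 -0.0002  0.0089] rz -0.0 after-turn d [ 0.0011 -0.0002  0.0089] tilt 0.03
```

```bash

echo '[[0,[0.016,0,0.08],[0,0,0]],[0,[0,0,0.04],[0,0,0]],[0,[0,0,0.016],[0,0,0]],[0,[0,0,0],[0,0,0]]]' | python3 inch.py 40
echo '[[0.052,[0,0,0],[0,0,0]],[0.052,[0,0,0],[0,0,0]],[0.052,[0,0,-0.32],[0,0,0]],[0.052,[0,0,-0.96],[0,0,0]],[0.052,[0,0,-0.64],[0,0,0]],[0.056,[0,0,0],[0,0,0.94]]]' | python3 inch.py 40
python3 -c "
from h import *
go(.4752,.1368,.06,23.3); go(.4752,.1368,.06,22.0)"
```

```text
clock: 19.7
tool_pos: [0.5837, -0.1896, 0.0353]
orientation: [3.132, 0.242, 0.0]
force: [-0.6, -0.2, -0.8]
grip_width: 0.0407
grip_force: 40.7
clock: 20.45
tool_pos: [0.5858, -0.1902, 0.1624]
orientation: [3.139, -0.058, 0.015]
force: [-0.4, 1.2, 0.2]
grip_width: 0.0564
grip_force: 0.0
t 20.45 at [ 0.5858 -0.1902  0.1624] cur-axes d [-0.1236 -0.3229  0.1006] rz 1.127 after-turn d [-0.3447 -0.0269  0.1006] tilt 0.57
t 20.45 at [ 0.5858 -0.1902  0.1624] cur-axes d [-0.1236 -0.3229  0.1006] rz 1.15 after-turn d [-0.3452 -0.0191  0.1006] tilt 0.57
```

Converted, -0.0461 m is -0.7376, -0.0177 m is -0.2832, 0.188 rad is 0.94.

```bash

echo '[[0.056,[-0.2832,-0.7376,0],[0,0,0]],[0.056,[-0.2832,-0.7376,0],[0,0,0]],[0.056,[-0.2832,-0.7376,0],[0,0,0]],[0.056,[-0.2832,-0.7376,0],[0,0,0]],[0.056,[-0.2832,-0.7376,0],[0,0,0]],[0.056,[-0.2832,-0.7376,0],[0,0,0]],[0.056,[-0.2832,-0.7376,0],[0,0,0]],[0.056,[0,0,0],[0,0,0.94]]]' | python3 inch.py
echo '[[0.056,[0,0,0],[0,0,0.94]],[0.056,[0,0,0],[0,0,0.94]],[0.056,[0,0,0],[0,0,0.94]],[0.056,[0,0,0.32],[0,0,0.94]],[0.056,[0,0,0.48],[0,0,0.94]],[0.056,[0,0,0.48],[0,0,0]],[0.056,[0,0,0],[0,0,0]]]' | python3 inch.py
python3 sb.py
python3 -c "
from h import *
go(.4752,.1368,.019,23)"
```

```text
clock: 21.45
tool_pos: [0.47, 0.1397, 0.1572]
orientation: [-3.121, 0.345, -0.003]
force: [0.7, -1.0, -0.5]
grip_width: 0.0559
grip_force: 0.0
clock: 22.32
tool_pos: [0.4697, 0.1364, 0.0745]
orientation: [2.627, -1.718, -0.002]
force: [-1.2, 0.0, -0.1]
grip_width: 0.0558
grip_force: 0.0
53 [283.7 275.6]
165 [370.2 278.2]
2650 [286.8 357.2]
261 [331.1 327.7]
301 [368.7 370.9]
t 22.38 at [0.4708 0.1369 0.0763] cur-axes d [ 0.0018 -0.004   0.0573] rz 0.012 after-turn d [ 0.0018 -0.004   0.0573] tilt 0.05
```

C unmoved. Descend and grip.

```bash

echo '[[0.056,[0.0288,-0.064,0.24],[0,0,0.06]],[0.056,[0,0,0.24],[0,0,0]],[0.056,[0,0,0.24],[0,0,0]],[0.056,[0,0,0.112],[0,0,0]],[0.056,[0,0,0],[0,0,0]],[0.056,[0,0,0],[0,0,0]]]' | python3 inch.py
python3 -c "
from h import *
print(st()[0]['force'])
go(.4752,.1368,.0193,23)"
```

```text
clock: 23.12
tool_pos: [0.4753, 0.1372, 0.0237]
orientation: [-2.619, 1.735, -0.001]
force: [-0.6, 0.3, -0.0]
grip_width: 0.0563
grip_force: 0.0
[-0.55555899  0.25591759 -0.02900019]
t 23.12 at [0.4753 0.1372 0.0237] cur-axes d [0.0003 0.0002 0.0044] rz -0.001 after-turn d [0.0003 0.0002 0.0044] tilt 0.05
```

```bash

echo '[[0.056,[0,0,0.04],[0,0,0]],[0.056,[0,0,0.032],[0,0,0]],[0.056,[0,0,0],[0,0,0]],[0.0,[0,0,0],[0,0,0]],[0.0,[0,0,0],[0,0,0]],[0,[0,0,0],[0,0,0]],[0,[0,0,0],[0,0,0]]]' | python3 inch.py
echo '[[0,[0,0,-0.16],[0,0,0]],[0,[0,0,-0.64],[0,0,0]],[0,[0,0,-0.96],[0,0,-0.94]],[0,[0,0,-0.16],[0,0,-0.94]],[0,[0,0,0],[0,0,-0.94]],[0,[0,0,0],[0,0,-0.94]],[0,[0,0,0],[0,0,-0.94]],[0,[0,0,0],[0,0,-0.94]]]' | python3 inch.py
echo '[[0,[0,0,0],[0,0,-0.94]],[0,[0,0,0],[0,0,0]]]' | python3 inch.py
python3 -c "
from h import *
go(.5836,-.1894,.1,-81.15)"
```

```text
clock: 24.0
tool_pos: [0.4752, 0.1371, 0.019]
orientation: [-2.619, 1.735, -0.001]
force: [0.3, -0.4, 3.3]
grip_width: 0.0407
grip_force: 40.7
clock: 25.0
tool_pos: [0.4747, 0.1369, 0.1388]
orientation: [3.141, -0.061, -0.001]
force: [-0.2, -0.3, -0.6]
grip_width: 0.0408
grip_force: 40.6
clock: 25.25
tool_pos: [0.4748, 0.1369, 0.1388]
orientation: [3.134, 0.22, -0.001]
force: [0.6, -0.3, -1.2]
grip_width: 0.0409
grip_force: 40.6
t 25.25 at [0.4748 0.1369 0.1388] cur-axes d [0.0621 0.3383 0.0388] rz -0.014 after-turn d [0.0573 0.3392 0.0388] tilt 0.02
```

```bash

echo '[[0,[0.1312,0.776,0],[0,0,-0.07]],[0,[0.1312,0.776,0],[0,0,0]],[0,[0.1312,0.776,0],[0,0,0]],[0,[0.1312,0.776,0],[0,0,0]],[0,[0.1312,0.776,0],[0,0,0]],[0,[0.1312,0.776,0.16],[0,0,0]],[0,[0.1312,0.7712,0.32],[0,0,0]],[0,[0,0,0.128],[0,0,0]]]' | python3 inch.py 40
echo '[[0,[0,0,0],[0,0,0]],[0,[0,0,0.32],[0,0,0]],[0,[0,0,0.32],[0,0,0]],[0,[0,0,0.08],[0,0,0]],[0,[0,0,0],[0,0,0]],[0,[0,0,0],[0,0,0]]]' | python3 inch.py 40
python3 -c "
from h import *
go(.5836,-.1894,.0435,-81.15)"
```

```text
clock: 26.25
tool_pos: [0.583, -0.192, 0.0982]
orientation: [-3.133, -0.232, 0.006]
force: [-0.7, 0.4, -1.2]
grip_width: 0.0406
grip_force: 40.7
clock: 27.0
tool_pos: [0.5843, -0.1894, 0.0565]
orientation: [3.131, 0.245, 0.002]
force: [-0.5, -0.2, -0.4]
grip_width: 0.0406
grip_force: 40.7
t 27.0 at [ 0.5843 -0.1894  0.0565] cur-axes d [-0.0007 -0.0001  0.013 ] rz 0.002 after-turn d [-0.0007 -0.0001  0.013 ] tilt 0.07
```

```bash

echo '[[0,[-0.0112,0,0.096],[0,0,0.01]],[0,[0,0,0.064],[0,0,0]],[0,[0,0,0.032],[0,0,0]],[0,[0,0,0.016],[0,0,0]],[0,[0,0,0],[0,0,0]]]' | python3 inch.py 40
echo '[[0.052,[0,0,0],[0,0,0]],[0.052,[0,0,0],[0,0,0]],[0.052,[0,0,-0.32],[0,0,0]],[0.052,[0,0,-0.8],[0,0,0]],[0.052,[0,0,-0.64],[0,0,0]],[0.056,[0,0,0],[0,0,0]]]' | python3 inch.py 40
python3 -c "
from h import *
f=grab('top');go(.5087,.2146,.06,23)
crop(f,190,225,310,320,6,'pics/c9.png')"
```

```text
clock: 27.62
tool_pos: [0.5832, -0.1896, 0.043]
orientation: [3.132, 0.242, 0.0]
force: [-2.0, -0.1, 2.2]
grip_width: 0.0411
grip_force: 41.0
clock: 28.38
tool_pos: [0.5852, -0.1901, 0.1593]
orientation: [3.13, 0.242, 0.014]
force: [-0.5, -0.2, -0.5]
grip_width: 0.056
grip_force: 0.0
t 28.43 at [ 0.5842 -0.1896  0.1563] cur-axes d [-0.013  -0.4112  0.0956] rz 1.324 after-turn d [-0.4018 -0.088   0.0956] tilt 0.31
```

View pics/c9.png

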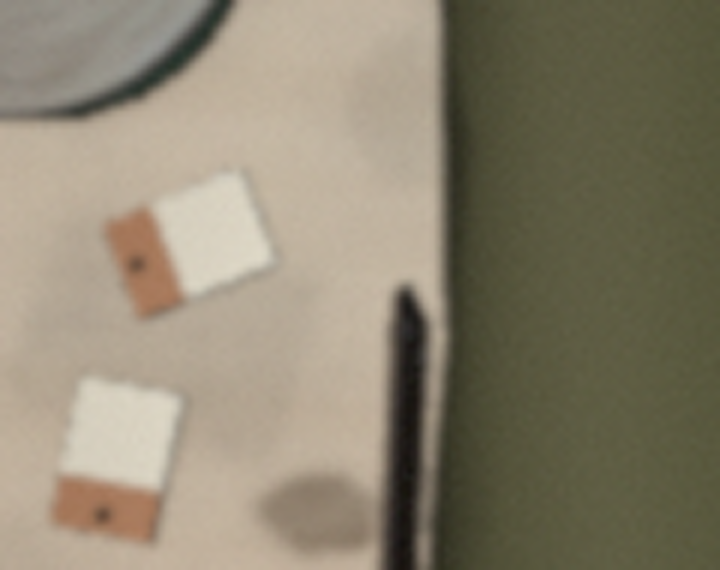

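c9: tiles B (hole (137,265)) and E (hole (102,515)) haven't moved. The grey bowl is near B: check clearance.

```bash
python3 - <<'E'
from h import *
f=grab("top");g=grab("side")
T=lambda p:((p[0]+.5)/6-.5+190,(p[1]+.5)/6-.5+225)
# rim: leftmost/rightmost in side ellipse (140,341)-(268,341); centre (204,341); top ellipse centre (191,203) approx
p,e=tri(f,(191,203),g,(204,341)); print('bowl top centre',p,e)
for z in (0,.04,p[2]): print(z,[plane(f,T(q),z)[:2].round(3) for q in [(60,115),(150,95),(210,40)]], [plane(f,q,z)[:2].round(3) for q in [(154,206),(231,206),(191,168)]])
E
```

```text
bowl top centre [0.64190308 0.28006371 0.06680211] 0.00767933530811671
0 [array([0.56 , 0.273]), array([0.57 , 0.237]), array([0.593, 0.213])] [array([0.653, 0.393]), array([0.657, 0.201]), array([0.754, 0.307])]
0.04 [array([0.554, 0.262]), array([0.563, 0.227]), array([0.585, 0.204])] [array([0.644, 0.378]), array([0.647, 0.192]), array([0.74 , 0.295])]
0.06680210824033395 [array([0.55 , 0.255]), array([0.558, 0.22 ]), array([0.58 , 0.198])] [array([0.637, 0.367]), array([0.641, 0.187]), array([0.731, 0.286])]
```

```bash

echo '[[0.056,[-0.0256,-0.8224,0],[0,0,0]],[0.056,[-0.0256,-0.8224,0],[0,0,0]],[0.056,[-0.0256,-0.8224,0],[0,0,0]],[0.056,[-0.0256,-0.8224,0],[0,0,0]],[0.056,[-0.0256,-0.8224,0],[0,0,0]],[0.056,[-0.0256,-0.8224,0],[0,0,0]],[0.056,[-0.0256,-0.8224,0],[0,0,0]],[0.056,[-0.0256,-0.8224,0],[0,0,0]]]' | python3 inch.py
echo '[[0.056,[0,0,0],[0,0,0.94]],[0.056,[0,0,0],[0,0,0.94]],[0.056,[0,0,0],[0,0,0.94]],[0.056,[0,0,0],[0,0,0.94]],[0.056,[0,0,0],[0,0,0.94]],[0.056,[0,0,0.32],[0,0,0.94]],[0.056,[0,0,0.48],[0,0,0.94]],[0.054,[0,0,0.32],[0,0,0.04]]]' | python3 inch.py
echo '[[0.054,[0,0,0],[0,0,0]],[0.054,[0,0,0],[0,0,0]]]' | python3 inch.py
python3 -c "
from h import *
go(.5087,.2146,.0205,23)
f=grab('side'); crop(f,180,260,340,380,5,'pics/c10.png')"
```

```text
clock: 29.52
tool_pos: [0.5063, 0.2162, 0.1517]
orientation: [3.131, 0.242, -0.002]
force: [0.6, -0.2, 0.0]
grip_width: 0.0558
grip_force: 0.0
clock: 30.52
tool_pos: [0.5062, 0.2142, 0.08]
orientation: [2.617, -1.731, -0.002]
force: [0.5, 0.3, 0.1]
grip_width: 0.054
grip_force: 0.0
clock: 30.78
tool_pos: [0.5076, 0.2149, 0.0833]
orientation: [-2.623, 1.729, -0.001]
force: [-0.1, -0.7, 1.1]
grip_width: 0.0541
grip_force: 0.0
t 30.77 at [0.5076 0.2149 0.0833] cur-axes d [ 0.0007 -0.0009  0.0628] rz 0.004 after-turn d [ 0.0007 -0.0009  0.0628] tilt 0.04
```

View pics/c10.png

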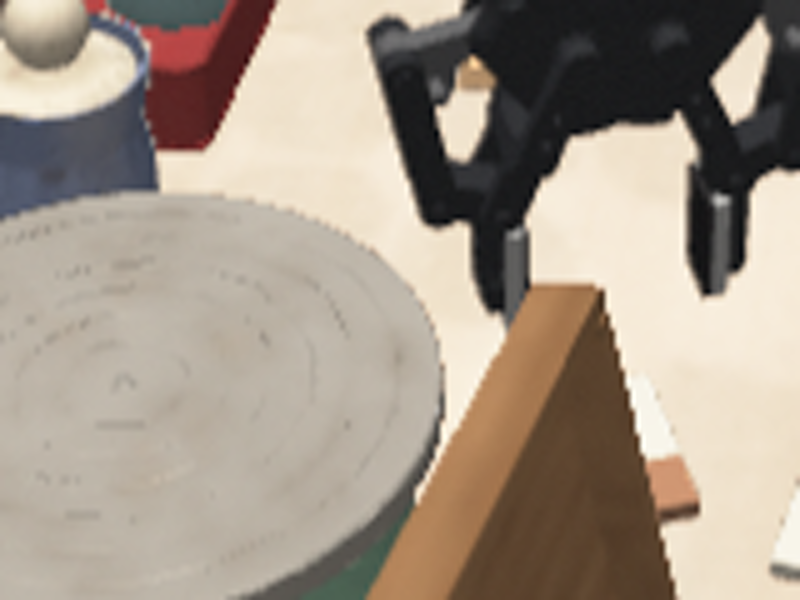

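c10: the gripper's knuckles would come close to the bowl's rim (right edge at (440,380)) if it gripped B across its short side there. I'll grip B lengthwise, carry it to where C was, set it down, and regrasp it.

```bash

echo '[[0.074,[0.0112,-0.0144,0],[0,0,-0.94]],[0.074,[0,0,0],[0,0,-0.94]],[0.074,[0,0,0],[0,0,-0.94]],[0.074,[0,0,0],[0,0,-0.94]],[0.074,[0,0,0],[0,0,-0.94]],[0.074,[0,0,0],[0,0,-0.94]],[0.074,[0,0,0],[0,0,-0.94]],[0.074,[0,0,0],[0,0,-0.94]]]' | python3 inch.py
echo '[[0.074,[0,0,0],[0,0,-0.335]],[0.074,[0,0,0.24],[0,0,0]],[0.074,[0,0,0.24],[0,0,0]],[0.074,[0,0,0.24],[0,0,0]],[0.074,[0,0,0.16],[0,0,0]],[0.074,[0,0,0.08],[0,0,0]],[0.074,[0,0,0],[0,0,0]]]' | python3 inch.py
python3 -c "
from h import *
go(.5087,.2146,.017,113)"
```

```text
clock: 31.82
tool_pos: [0.5089, 0.2149, 0.0839]
orientation: [-3.096, -0.532, -0.003]
force: [-0.2, 0.9, 0.1]
grip_width: 0.0738
grip_force: 0.0
clock: 32.7
tool_pos: [0.5084, 0.2145, 0.0224]
orientation: [3.078, 0.625, -0.001]
force: [-0.5, 0.4, 0.1]
grip_width: 0.074
grip_force: 0.0
t 32.7 at [0.5084 0.2145 0.0224] cur-axes d [0.0003 0.0001 0.0054] rz -0.001 after-turn d [0.0003 0.0001 0.0054] tilt 0.03
```

```bash

echo '[[0.074,[0,0,0.048],[0,0,0]],[0.074,[0,0,0.032],[0,0,0]],[0.074,[0,0,0],[0,0,0]],[0.0,[0,0,0],[0,0,0]],[0.0,[0,0,0],[0,0,0]],[0,[0,0,0],[0,0,0]],[0,[0,0,0],[0,0,0]]]' | python3 inch.py 40
echo '[[0,[0,0,-0.16],[0,0,0]],[0,[0,0,-0.16],[0,0,0]],[0,[0,0,0],[0,0,0]]]' | python3 inch.py
python3 -c "
from h import *
print(st()[0]['force']);go(.4752,.1500,.04,113)"
```

```text
clock: 33.58
tool_pos: [0.5088, 0.2148, 0.0183]
orientation: [-3.079, -0.625, -0.002]
force: [-1.5, 0.5, 5.0]
grip_width: 0.058
grip_force: 43.3
clock: 33.95
tool_pos: [0.5089, 0.2149, 0.0388]
orientation: [-3.078, -0.625, -0.003]
force: [0.3, 0.3, -0.6]
grip_width: 0.0582
grip_force: 42.8
[ 0.28810292  0.28089847 -0.58240187]
t 33.95 at [0.5089 0.2149 0.0388] cur-axes d [-0.0563  0.0467 -0.0014] rz -0.001 after-turn d [-0.0564  0.0466 -0.0014] tilt 0.1
```

```bash

echo '[[0,[-0.304,0.2496,0],[0,0,0]],[0,[-0.304,0.2496,0],[0,0,0]],[0,[-0.296,0.248,0],[0,0,0]],[0,[0,0,0],[0,0,0]],[0,[0,0,0.16],[0,0,0]],[0,[0,0,0.128],[0,0,0]],[0,[0,0,0.032],[0,0,0]],[0,[0,0,0],[0,0,0]]]' | python3 inch.py
echo '[[0.074,[0,0,0],[0,0,0]],[0.074,[0,0,0],[0,0,0]],[0.074,[0,0,-0.32],[0,0,0]],[0.074,[0,0,-0.48],[0,0,0]],[0.06,[0,0,0],[0,0,0.94]],[0.06,[0,0,0],[0,0,0.94]],[0.06,[0,0,0],[0,0,0.94]],[0.06,[0,0,0],[0,0,0.94]]]' | python3 inch.py
echo '[[0.06,[0,0,0],[0,0,0.94]],[0.06,[0,0,0],[0,0,0.94]],[0.06,[0,0,0],[0,0,0.94]],[0.06,[0,0,0],[0,0,0.94]],[0.056,[0,0,0],[0,0,0.335]],[0.056,[0,0,0],[0,0,0]]]' | python3 inch.py
python3 sb.py
python3 -c "
from h import *
go(.4752,.15,.019,23)"
```

```text
clock: 34.95
tool_pos: [0.4746, 0.1499, 0.0182]
orientation: [3.078, 0.626, -0.001]
force: [-5.8, -0.6, 8.8]
grip_width: 0.058
grip_force: 43.9
clock: 35.95
tool_pos: [0.4745, 0.1496, 0.0672]
orientation: [3.092, -0.555, -0.001]
force: [0.8, -0.6, -1.1]
grip_width: 0.0602
grip_force: 0.0
clock: 36.7
tool_pos: [0.4745, 0.1496, 0.0672]
orientation: [2.623, -1.729, -0.0]
force: [-0.5, -0.1, 0.8]
grip_width: 0.0559
grip_force: 0.0
39 [280.4 275.6]
124 [372.9 278.5]
2602 [286.1 357.5]
267 [330.7 333. ]
302 [368.7 370.9]
t 36.75 at [0.4745 0.1495 0.0673] cur-axes d [-0.0002 -0.0008  0.0483] rz 0.005 after-turn d [-0.0002 -0.0008  0.0483] tilt 0.03
```

```bash

echo '[[0.056,[0,0,0.24],[0,0,0.025]],[0.056,[0,0,0.24],[0,0,0]],[0.056,[0,0,0.16],[0,0,0]],[0.056,[0,0,0.096],[0,0,0]],[0.056,[0,0,0.032],[0,0,0]],[0.056,[0,0,0],[0,0,0]],[0.056,[0,0,0],[0,0,0]]]' | python3 inch.py
echo '[[0,[0,0,0],[0,0,0]],[0,[0,0,0],[0,0,0]],[0,[0,0,0],[0,0,0]],[0,[0,0,0],[0,0,0]]]' | python3 inch.py 40
echo '[[0,[0,0,-0.16],[0,0,0]],[0,[0,0,-0.64],[0,0,0]],[0,[0,0,-0.96],[0,0,-0.94]],[0,[0,0,-0.16],[0,0,-0.94]],[0,[0,0,0],[0,0,-0.94]],[0,[0,0,0],[0,0,-0.94]],[0,[0,0,0],[0,0,-0.94]],[0,[0,0,0],[0,0,-0.94]]]' | python3 inch.py
echo '[[0,[0,0,0],[0,0,-0.94]],[0,[0,0,0],[0,0,0]]]' | python3 inch.py
python3 -c "
from h import *
go(.5836,-.1894,.1,-81.15)"
```

```text
clock: 37.62
tool_pos: [0.4748, 0.1497, 0.0201]
orientation: [-2.618, 1.736, -0.001]
force: [-0.8, 0.5, -0.3]
grip_width: 0.0559
grip_force: 0.0
clock: 38.12
tool_pos: [0.475, 0.1498, 0.0203]
orientation: [-2.617, 1.736, -0.001]
force: [-0.5, 0.4, 5.9]
grip_width: 0.0404
grip_force: 40.9
clock: 39.12
tool_pos: [0.4742, 0.1494, 0.1394]
orientation: [3.141, -0.063, -0.001]
force: [0.3, 0.8, -0.2]
grip_width: 0.0402
grip_force: 40.6
clock: 39.38
tool_pos: [0.4743, 0.1494, 0.1395]
orientation: [3.134, 0.219, -0.001]
force: [0.3, -0.2, -0.5]
grip_width: 0.0406
grip_force: 40.6
t 39.38 at [0.4743 0.1494 0.1395] cur-axes d [0.0612 0.3507 0.0395] rz -0.015 after-turn d [0.0559 0.3516 0.0395] tilt 0.04
```

```bash

echo '[[0,[0.128,0.8032,0],[0,0,-0.075]],[0,[0.128,0.8032,0],[0,0,0]],[0,[0.128,0.8032,0],[0,0,0]],[0,[0.128,0.8032,0],[0,0,0]],[0,[0.128,0.8048,0],[0,0,0]],[0,[0.128,0.8048,0.16],[0,0,0]],[0,[0.128,0.8048,0.32],[0,0,0]],[0,[0,0,0.128],[0,0,0]]]' | python3 inch.py 40
echo '[[0,[0,0,0],[0,0,0]],[0,[0,0,0.32],[0,0,0]],[0,[0,0,0.16],[0,0,0]],[0,[0,0,0],[0,0,0]],[0,[0,0,0],[0,0,0]]]' | python3 inch.py 40
python3 -c "
from h import *
go(.5836,-.1894,.053,-81.15)"
```

```text
clock: 40.38
tool_pos: [0.583, -0.1922, 0.0989]
orientation: [-3.133, -0.232, 0.007]
force: [0.4, 0.4, -1.8]
grip_width: 0.0403
grip_force: 40.7
clock: 41.0
tool_pos: [0.5842, -0.1892, 0.0722]
orientation: [3.131, 0.246, 0.001]
force: [0.1, 0.6, -0.2]
grip_width: 0.0404
grip_force: 40.7
t 41.0 at [ 0.5842 -0.1892  0.0722] cur-axes d [-0.0006  0.0001  0.0192] rz 0.002 after-turn d [-0.0006  0.0001  0.0192] tilt 0.05
```

```bash

echo '[[0,[-0.0096,0,0.16],[0,0,0.01]],[0,[0,0,0.096],[0,0,0]],[0,[0,0,0.048],[0,0,0]],[0,[0,0,0.008],[0,0,0]],[0,[0,0,0],[0,0,0]]]' | python3 inch.py 40
python3 -c "
from h import *
go(.5836,-.1894,.0515,-81.15)"
echo '[[0.052,[0,0,0],[0,0,0]],[0.052,[0,0,0],[0,0,0]],[0.052,[0,0,-0.32],[0,0,0]],[0.052,[0,0,-0.8],[0,0,0]],[0.052,[0,0,-0.48],[0,0,0]],[0.056,[0,0,0],[0,0,0]]]' | python3 inch.py 40
python3 -c "
from h import *
go(.42,.2397,.06,79.5)"
```

```text
clock: 41.62
tool_pos: [0.5833, -0.1896, 0.0524]
orientation: [3.132, 0.242, 0.0]
force: [-1.4, 0.7, 0.9]
grip_width: 0.0402
grip_force: 40.9
t 41.62 at [ 0.5833 -0.1896  0.0524] cur-axes d [ 0.0003 -0.0001  0.0009] rz -0.0 after-turn d [ 0.0003 -0.0001  0.0009] tilt 0.02
clock: 42.38
tool_pos: [0.585, -0.1899, 0.1576]
orientation: [3.13, 0.242, 0.012]
force: [-0.1, 1.0, -0.2]
grip_width: 0.0561
grip_force: 0.0
t 42.38 at [ 0.585  -0.1899  0.1576] cur-axes d [-0.0977 -0.4501  0.0957] rz 0.338 after-turn d [-0.2413 -0.3924  0.0957] tilt 0.45
```

```bash
python3 - <<'E'
from h import *
f=cv2.imread("pics/top0.png");F=grab("top")
for z in (0,.04,.06,.1): print(z,[plane(F,q,z)[:2].round(3) for q in [(170,284),(161,331),(167,270),(163,262)]])
p,e=tri(F,(161,331),grab("side"),(412,414)); print(p,e)
p,e=tri(F,(166,268),grab("side"),(300,320)); print(p,e)
E
python3 sb.py
```

```text
0 [array([0.46 , 0.339]), array([0.347, 0.352]), array([0.494, 0.349]), array([0.513, 0.36 ])]
0.04 [array([0.457, 0.325]), array([0.349, 0.338]), array([0.49 , 0.335]), array([0.508, 0.346])]
0.06 [array([0.456, 0.319]), array([0.349, 0.331]), array([0.488, 0.328]), array([0.506, 0.339])]
0.1 [array([0.453, 0.305]), array([0.351, 0.317]), array([0.484, 0.314]), array([0.501, 0.324])]
[0.34526663 0.34055421 0.03416771] 0.006263308570807409
[0.49039225 0.30273511 0.14087967] 0.013032116864040485
96 [293.3 275.6]
1074 [275.4 351.6]
281 [369.  370.2]
```

```bash

echo '[[0.056,[-0.1952,-0.9008,0],[0,0,0]],[0.056,[-0.1952,-0.9008,0],[0,0,0]],[0.056,[-0.1952,-0.9008,0],[0,0,0]],[0.056,[-0.1952,-0.9008,0],[0,0,0]],[0.056,[-0.1952,-0.9008,0],[0,0,0]],[0.056,[-0.1952,-0.9008,0],[0,0,0]],[0.056,[-0.1952,-0.9008,0],[0,0,0]],[0.056,[-0.1952,-0.896,0],[0,0,0]]]' | python3 inch.py
echo '[[0.056,[0,0,0],[0,0,0.825]],[0.056,[0,0,0.48],[0,0,0.825]],[0.056,[0,0,0.48],[0,0,0]],[0.056,[0,0,0.32],[0,0,0]],[0.056,[0,0,0],[0,0,0]],[0.056,[0,0,0],[0,0,0]]]' | python3 inch.py
python3 -c "
from h import *
go(.42,.2397,.0195,80)"
```

```text
clock: 43.58
tool_pos: [0.4165, 0.2417, 0.1515]
orientation: [3.131, 0.242, -0.001]
force: [0.5, -0.1, 0.2]
grip_width: 0.056
grip_force: 0.0
clock: 44.32
tool_pos: [0.418, 0.2404, 0.0729]
orientation: [-3.129, 0.276, -0.001]
force: [-2.0, -0.3, 0.2]
grip_width: 0.0558
grip_force: 0.0
t 44.33 at [0.418  0.2404 0.0729] cur-axes d [0.002  0.0004 0.0534] rz -0.001 after-turn d [0.002  0.0004 0.0534] tilt 0.04
```

```bash

echo '[[0.056,[0.032,0,0.24],[0,0,0]],[0.056,[0,0,0.24],[0,0,0]],[0.056,[0,0,0.192],[0,0,0]],[0.056,[0,0,0.128],[0,0,0]],[0.056,[0,0,0.048],[0,0,0]],[0.056,[0,0,0],[0,0,0]],[0.056,[0,0,0],[0,0,0]]]' | python3 inch.py
python3 -c "
from h import *
print(st()[0]['force']);go(.42,.2397,.0195,80)"
echo '[[0,[0,0,0],[0,0,0]],[0,[0,0,0],[0,0,0]],[0,[0,0,0],[0,0,0]],[0,[0,0,0],[0,0,0]]]' | python3 inch.py 40
echo '[[0,[0,0,-0.16],[0,0,0]],[0,[0,0,-0.64],[0,0,0]],[0,[0,0,-0.96],[0,0,0]],[0,[0,0,-0.16],[0,0,-0.825]],[0,[0,0,0],[0,0,-0.825]],[0,[0,0,0],[0,0,0]]]' | python3 inch.py
python3 -c "
from h import *
go(.5836,-.1894,.11,-81.15)"
```

```text
clock: 45.2
tool_pos: [0.4199, 0.2402, 0.0196]
orientation: [-3.129, 0.276, -0.001]
force: [1.2, 0.3, -0.2]
grip_width: 0.056
grip_force: 0.0
[ 1.17323932  0.28618628 -0.20142368]
t 45.2 at [0.4199 0.2402 0.0196] cur-axes d [0.0002 0.0005 0.0001] rz -0.001 after-turn d [0.0002 0.0005 0.0001] tilt 0.04
clock: 45.7
tool_pos: [0.4201, 0.2403, 0.0199]
orientation: [-3.129, 0.275, -0.002]
force: [-0.0, 0.9, 6.1]
grip_width: 0.0406
grip_force: 40.9
clock: 46.45
tool_pos: [0.4195, 0.2398, 0.1391]
orientation: [3.132, 0.239, -0.001]
force: [-0.1, -0.7, -0.5]
grip_width: 0.0407
grip_force: 40.6
t 46.45 at [0.4195 0.2398 0.1391] cur-axes d [0.097  0.4491 0.0291] rz -0.002 after-turn d [0.0962 0.4493 0.0291] tilt 0.03
```

```bash

echo '[[0,[0.1936,0.8976,0],[0,0,-0.01]],[0,[0.1936,0.8976,0],[0,0,0]],[0,[0.1936,0.8976,0],[0,0,0]],[0,[0.1936,0.8976,0],[0,0,0]],[0,[0.1936,0.8976,0],[0,0,0]],[0,[0.1936,0.8976,0],[0,0,0]],[0,[0.1936,0.8976,0.16],[0,0,0]],[0,[0.1936,0.8976,0.32],[0,0,0]]]' | python3 inch.py 40
echo '[[0,[0,0,0],[0,0,0]],[0,[0,0,0.32],[0,0,0]],[0,[0,0,0.16],[0,0,0]],[0,[0,0,0],[0,0,0]],[0,[0,0,0],[0,0,0]]]' | python3 inch.py 40
python3 -c "
from h import *
go(.5836,-.1894,.0605,-81.15)"
```

```text
clock: 47.45
tool_pos: [0.5858, -0.1904, 0.1094]
orientation: [3.132, 0.239, 0.002]
force: [0.8, 0.5, 0.6]
grip_width: 0.0403
grip_force: 40.6
clock: 48.08
tool_pos: [0.5854, -0.1878, 0.08]
orientation: [3.131, 0.247, 0.002]
force: [-0.3, -1.1, -0.3]
grip_width: 0.0409
grip_force: 40.7
t 48.08 at [ 0.5854 -0.1878  0.08  ] cur-axes d [-0.002   0.0013  0.0195] rz 0.003 after-turn d [-0.002   0.0013  0.0195] tilt 0.08
```

```bash

echo '[[0,[-0.032,0.0208,0.16],[0,0,0.01]],[0,[0,0,0.096],[0,0,0]],[0,[0,0,0.032],[0,0,0]],[0,[0,0,0],[0,0,0]],[0,[0,0,0],[0,0,0]]]' | python3 inch.py 40
python3 -c "
from h import *
go(.5836,-.1894,.06,-81.15)"
```

```text
clock: 48.7
tool_pos: [0.5834, -0.1901, 0.0614]
orientation: [3.132, 0.242, 0.001]
force: [0.2, 0.5, -0.8]
grip_width: 0.0406
grip_force: 40.7
t 48.7 at [ 0.5834 -0.1901  0.0614] cur-axes d [ 0.0003 -0.0006  0.0014] rz -0.0 after-turn d [ 0.0003 -0.0006  0.0014] tilt 0.03
```

```bash

echo '[[0,[0,-0.008,0.016],[0,0,0]],[0,[0,0,0.008],[0,0,0]],[0,[0,0,0],[0,0,0]],[0.052,[0,0,0],[0,0,0]],[0.052,[0,0,0],[0,0,0]],[0.052,[0,0,-0.48],[0,0,0]],[0.052,[0,0,-0.8],[0,0,0]],[0.052,[0,0,-0.64],[0,0,0]]]' | python3 inch.py 40
echo '[[0.052,[-0.16,-0.96,0],[0,0,0]],[0.052,[-0.16,-0.96,0],[0,0,0]],[0.052,[-0.16,-0.96,0],[0,0,0]],[0.052,[-0.16,-0.96,0],[0,0,0]],[0.052,[-0.16,-0.96,0],[0,0,0]],[0.052,[0,-0.96,0],[0,0,0]],[0.052,[0,-0.96,0],[0,0,0]],[0.052,[0,0,0],[0,0,0]]]' | python3 inch.py 40
python3 - <<'E'
from h import *
f=grab('top');g=grab('side')
a=f['color'][195:285,290:430];b=g['color'][165:285,245:365]
cv2.imwrite('pics/c11.png',np.vstack([cv2.resize(a,(466,300),interpolation=2),np.pad(cv2.resize(b,(300,300),interpolation=2),((0,0),(0,166),(0,0)))]))
# bar of lid: dark brown blob on the lid in the top view
x0,y0,x1,y1=290,205,350,262
h=cv2.cvtColor(f["color"][y0:y1,x0:x1],cv2.COLOR_BGR2HSV)
m=(h[...,2]<100).astype('u1'); n,l,s,c=cv2.connectedComponentsWithStats(m)
for i in range(1,n):
    if s[i,4]>30: print(s[i],c[i]+[x0,y0],plane(f,c[i]+[x0,y0],.025),cv2.minAreaRect(cv2.findNonZero((l==i).astype('u1'))))
E
```

```text
clock: 49.7
tool_pos: [0.5833, -0.1897, 0.1818]
orientation: [3.131, 0.242, 0.002]
force: [1.0, 0.4, 0.3]
grip_width: 0.0521
grip_force: 0.0
clock: 50.7
tool_pos: [0.4682, 0.2211, 0.1792]
orientation: [-3.132, -0.25, 0.001]
force: [0.6, -0.4, -0.2]
grip_width: 0.0519
grip_force: 0.0
[ 36  30   7  21 100] [328.91 245.01] [ 0.55999171 -0.04479216  0.025     ] ((38.92000198364258, 39.939998626708984), (20.5060977935791, 5.232590675354004), 81.8698959350586)
```

View pics/c11.png

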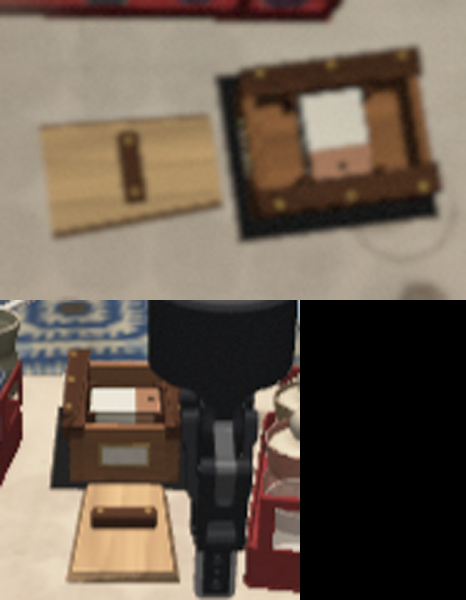

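c11: the five tiles lie in one square pile in the well (top, (335,133)); the lid lies level on the table with its bar at (131,166), where it was laid. Go back to the bar.

```bash
python3 -c "
from h import *
go(.563,-.0451,.1,-81.15)"
echo '[[0.052,[0.16,0.96,0],[0,0,0]],[0.052,[0.16,0.96,0],[0,0,0]],[0.052,[0.16,0.96,0],[0,0,0]],[0.052,[0.16,0.96,0],[0,0,0]],[0.052,[0.16,0.64,0.48],[0,0,0]],[0.05,[0,0,0.64],[0,0,0]],[0.05,[0,0,0],[0,0,0]],[0.05,[0,0,0],[0,0,0]]]' | python3 inch.py 40
python3 -c "
from h import *
go(.563,-.0451,.0385,-81.15)"
```

```text
t 50.8 at [0.469  0.2183 0.1795] cur-axes d [0.052  0.2747 0.0796] rz 0.001 after-turn d [0.0523 0.2747 0.0796] tilt 0.03
clock: 51.8
tool_pos: [0.5623, -0.0517, 0.1117]
orientation: [3.131, 0.241, 0.003]
force: [0.1, 0.5, 0.5]
grip_width: 0.0504
grip_force: 0.0
t 51.8 at [ 0.5623 -0.0517  0.1117] cur-axes d [ 0.0016 -0.0065  0.0732] rz -0.001 after-turn d [ 0.0016 -0.0065  0.0732] tilt 0.14
```

```bash

echo '[[0.045,[0.0256,-0.104,0.32],[0,0,0]],[0.045,[0,0,0.4],[0,0,0]],[0.045,[0,0,0.32],[0,0,0]],[0.045,[0,0,0.128],[0,0,0]],[0.045,[0,0,0],[0,0,0]],[0.045,[0,0,0],[0,0,0]]]' | python3 inch.py 40
python3 -c "
from h import *
go(.563,-.0451,.0345,-81.15)"
```

```text
clock: 52.55
tool_pos: [0.563, -0.0442, 0.0379]
orientation: [3.132, 0.243, 0.003]
force: [0.5, -0.2, 0.1]
grip_width: 0.045
grip_force: 0.0
t 52.55 at [ 0.563  -0.0442  0.0379] cur-axes d [-0.0001  0.0009  0.0034] rz 0.0 after-turn d [-0.0001  0.0009  0.0034] tilt 0.11
```

```bash

echo '[[0.045,[0,0.0144,0.024],[0,0,0]],[0.045,[0,0,0.024],[0,0,0]],[0,[0,0,0],[0,0,0]],[0,[0,0,0],[0,0,0]],[0,[0,0,0],[0,0,0]],[0,[0,0,0],[0,0,0]],[0,[0,0,0],[0,0,0]]]' | python3 inch.py 60
python3 -c "
from h import *
print(st()[0]['force'])
go(.563,-.0451,.0345,-81.15)"
```

```text
clock: 53.42
tool_pos: [0.5625, -0.0454, 0.0339]
orientation: [3.132, 0.242, 0.0]
force: [-0.8, 1.0, 3.2]
grip_width: 0.0139
grip_force: 61.7
[-0.77813136  0.96982866  3.16149365]
t 53.42 at [ 0.5625 -0.0454  0.0339] cur-axes d [ 0.0006 -0.0002 -0.0006] rz -0.0 after-turn d [ 0.0006 -0.0002 -0.0006] tilt 0.01
```

```bash

echo '[[0,[0,0,-0.16],[0,0,0]],[0,[0,0,-0.32],[0,0,0]],[0,[0.0112,0,-0.32],[0,0,0]],[0,[0,0,-0.128],[0,0,0]],[0,[0,0,0],[0,0,0]],[0,[0,0,0],[0,0,0]]]' | python3 inch.py 60
python3 -c "
from h import *
s=st()[0];print(s['force'],s['torque']);go(.563,-.0451,.0915,-81.15)"
```

```text
clock: 54.18
tool_pos: [0.5625, -0.0452, 0.0905]
orientation: [-3.132, -0.242, 0.003]
force: [-0.1, 0.2, -2.9]
grip_width: 0.0138
grip_force: 61.0
[-0.11277957  0.24787124 -2.92190376] [-0.03122461  0.04783843 -0.05037849]
t 54.17 at [ 0.5625 -0.0452  0.0905] cur-axes d [ 0.0005 -0.     -0.001 ] rz -0.0 after-turn d [ 0.0005 -0.     -0.001 ] tilt 0.1
```

```bash

echo '[[0,[0.008,0,-0.024],[0,0,0]],[0,[0,0.16,0],[0,0,0]],[0,[0,0.24,0],[0,0,0]],[0,[0,0.24,0],[0,0,0]],[0,[0,0,0],[0,0,0]]]' | python3 inch.py 60
python3 -c "
from h import *
s=st()[0];print(s['force'],s['torque']);go(.5819+.001,-.1636,.092,-81.15)"
```

```text
clock: 54.8
tool_pos: [0.5697, -0.0863, 0.0929]
orientation: [3.132, 0.239, -0.001]
force: [-0.2, 0.6, -2.7]
grip_width: 0.0143
grip_force: 61.0
[-0.22724749  0.61338421 -2.67758485] [0.04408345 0.02600448 0.04100762]
t 54.8 at [ 0.5697 -0.0863  0.0929] cur-axes d [0.0013 0.0784 0.001 ] rz -0.002 after-turn d [0.0011 0.0784 0.001 ] tilt 0.03
```

```bash

echo '[[0,[0,0.24,0],[0,0,-0.005]],[0,[0,0.24,0],[0,0,0]],[0,[0,0.24,0],[0,0,0]],[0,[0,0.24,0],[0,0,0]],[0,[0,0,0],[0,0,0]]]' | python3 inch.py 60
python3 -c "
from h import *
s=st()[0];print(s['force'],s['torque']);go(.5819,-.1636,.0915,-81.15)"
```

```text
clock: 55.42
tool_pos: [0.5789, -0.1453, 0.0929]
orientation: [3.132, 0.241, -0.001]
force: [-0.2, -0.2, -2.4]
grip_width: 0.0139
grip_force: 61.0
[-0.24571464 -0.17753883 -2.43979478] [ 0.06678391 -0.01313141 -0.03296056]
t 55.42 at [ 0.5789 -0.1453  0.0929] cur-axes d [0.0001 0.0186 0.0014] rz -0.001 after-turn d [0.0001 0.0186 0.0014] tilt 0.03
```

```bash

echo '[[0,[0,0.128,0],[0,0,0]],[0,[0,0.112,0.008],[0,0,0]],[0,[0,0,0.016],[0,0,0]],[0,[0,0,0.016],[0,0,0]],[0,[0,0,0],[0,0,0]]]' | python3 inch.py 60
python3 -c "
from h import *
s=st()[0];print(s['force'],s['torque']);go(.5819,-.1636,.0915,-81.15)"
```

```text
clock: 56.05
tool_pos: [0.5814, -0.1587, 0.0907]
orientation: [3.132, 0.244, 0.001]
force: [-0.2, 0.2, -2.0]
grip_width: 0.0139
grip_force: 61.0
[-0.15661083  0.23611019 -1.98490446] [-0.12915142  0.17940394 -0.06309123]
t 56.05 at [ 0.5814 -0.1587  0.0907] cur-axes d [-0.0003  0.0049 -0.0008] rz 0.001 after-turn d [-0.0003  0.0049 -0.0008] tilt 0.03
```

Near the ledge. Let it down, open the fingers slightly, then push with the rear finger.

```bash

echo '[[0,[0,0,0.008],[0,0,0]],[0,[0,0,0.008],[0,0,0]],[0.024,[0,0,0],[0,0,0]],[0.024,[0,0,0],[0,0,0]],[0.024,[0,0,0],[0,0,0]]]' | python3 inch.py 40
echo '[[0.024,[0,0.064,0],[0,0,0]],[0.024,[0,0.064,0],[0,0,0]],[0.024,[0,0.064,0],[0,0,0]],[0.024,[0,0.048,0],[0,0,0]],[0.024,[0,0,0],[0,0,0]]]' | python3 inch.py 40
python3 -c "
from h import *
s=st()[0];print(s['force'],s['torque']);go(.5834,-.1892,.0915,-81.15)"
```

```text
clock: 56.68
tool_pos: [0.5816, -0.1588, 0.09]
orientation: [3.132, 0.244, 0.001]
force: [-0.3, 0.0, -0.5]
grip_width: 0.0238
grip_force: 0.0
clock: 57.3
tool_pos: [0.5833, -0.1727, 0.0898]
orientation: [-3.13, -0.244, 0.001]
force: [-4.8, 6.9, 4.3]
grip_width: 0.0241
grip_force: 3.7
[-4.79701884  6.90605162  4.32381513] [2.45091199 1.35390455 0.01545151]
t 57.3 at [ 0.5833 -0.1727  0.0898] cur-axes d [-0.0024  0.0163 -0.0017] rz 0.001 after-turn d [-0.0024  0.0163 -0.0017] tilt 0.12
```

```bash

echo '[[0.024,[-0.016,0,-0.016],[0,0,0]],[0.024,[0,0.016,0],[0,0,0]],[0.024,[0,0.016,0],[0,0,0]],[0.024,[0,0,0],[0,0,0]]]' | python3 inch.py 40
echo '[[0.024,[0,0.032,0],[0,0,0]],[0.024,[0,0.032,0],[0,0,0]],[0.024,[0,0,0],[0,0,0]]]' | python3 inch.py 40
python3 -c "
from h import *
s=st()[0];print(s['force'],s['torque']);go(.5834,-.1892,.0915,-81.15)"
```

```text
clock: 57.8
tool_pos: [0.5829, -0.1759, 0.0906]
orientation: [3.132, 0.243, -0.0]
force: [-0.8, 1.5, -0.5]
grip_width: 0.024
grip_force: 0.8
clock: 58.18
tool_pos: [0.5835, -0.1799, 0.0906]
orientation: [3.132, 0.243, -0.0]
force: [-1.0, 1.9, 1.1]
grip_width: 0.0239
grip_force: 1.1
[-1.02700591  1.92781668  1.1182276 ] [0.71850212 0.39998132 0.02498644]
t 58.17 at [ 0.5835 -0.1799  0.0906] cur-axes d [-0.0015  0.0092 -0.0009] rz 0.001 after-turn d [-0.0015  0.0092 -0.0009] tilt 0.02
```

```bash

echo '[[0.024,[0,0.032,0],[0,0,0]],[0.024,[0,0.032,0],[0,0,0]],[0.024,[0,0.016,0],[0,0,0]],[0.024,[0,0,0],[0,0,0]]]' | python3 inch.py 40
echo '[[0.024,[0,0.032,0],[0,0,0]],[0.024,[0,0.032,0],[0,0,0]],[0.024,[0,0,0],[0,0,0]]]' | python3 inch.py 40
python3 -c "
from h import *
s=st()[0];print(s['force'],s['torque']);go(.5834,-.1892,.0915,-81.15)"
```

```text
clock: 58.68
tool_pos: [0.5839, -0.184, 0.0906]
orientation: [-3.131, -0.244, 0.002]
force: [-3.2, 6.0, 2.7]
grip_width: 0.0239
grip_force: 3.3
clock: 59.05
tool_pos: [0.5843, -0.1875, 0.0906]
orientation: [-3.13, -0.244, 0.003]
force: [-4.6, 8.4, 4.0]
grip_width: 0.0239
grip_force: 4.5
[-4.60140844  8.40884103  4.01426654] [2.77056369 1.8911058  0.01639565]
t 59.05 at [ 0.5843 -0.1875  0.0906] cur-axes d [-0.0011  0.0015 -0.0009] rz 0.001 after-turn d [-0.0011  0.0015 -0.0009] tilt 0.15
```

Careful with the scale: shifts go in shares of 62.5 mm and turns go in units of 0.2 rad. That gives: -0.002 m is -0.032, 0.002 m is 0.032.

```bash

echo '[[0.024,[-0.016,-0.032,0],[0,0,0]],[0.024,[-0.008,0,0],[0,0,0]],[0.024,[0,0.032,0],[0,0,0]],[0.024,[0,0.016,0],[0,0,0]],[0.024,[0,0,0],[0,0,0]]]' | python3 inch.py 40
python3 -c "
from h import *
s=st()[0];print(s['force'],s['torque']);go(.5834,-.1892,.0915,-81.15)"
echo '[[0.024,[0,0.016,0],[0,0,0]],[0.024,[0,0.016,0],[0,0,0]],[0.024,[0,0,0],[0,0,0]]]' | python3 inch.py 40
python3 -c "
from h import *
s=st()[0];print(s['force'],s['torque']);go(.5834,-.1892,.0915,-81.15)"
```

```text
clock: 59.68
tool_pos: [0.5835, -0.1892, 0.0908]
orientation: [-3.131, -0.244, 0.001]
force: [-3.3, 5.3, 3.7]
grip_width: 0.0241
grip_force: 2.9
[-3.29549703  5.34774201  3.74493826] [ 1.8896137   0.90475353 -0.02166148]
t 59.67 at [ 0.5835 -0.1892  0.0908] cur-axes d [-0.     -0.     -0.0007] rz 0.001 after-turn d [-0.     -0.     -0.0007] tilt 0.07
clock: 60.05
tool_pos: [0.5836, -0.1908, 0.0908]
orientation: [-3.13, -0.244, 0.001]
force: [-3.3, 7.4, 3.6]
grip_width: 0.0239
grip_force: 3.8
[-3.29582524  7.42141409  3.59905598] [ 2.39533117  1.27174147 -0.0440224 ]
t 60.05 at [ 0.5836 -0.1908  0.0908] cur-axes d [ 0.     -0.0016 -0.0007] rz 0.001 after-turn d [ 0.     -0.0016 -0.0007] tilt 0.11
```

```bash

echo '[[0.024,[-0.008,0.016,0],[0,0,0]],[0.024,[0,0.016,0],[0,0,0]],[0.024,[0,0,0],[0,0,0]]]' | python3 inch.py 40
python3 -c "
from h import *
s=st()[0];print(s['force']);go(.5834,-.1892,.0915,-81.15)"
echo '[[0.024,[0,0.016,0],[0,0,0]],[0.024,[0,0,0],[0,0,0]]]' | python3 inch.py 40
python3 -c "
from h import *
s=st()[0];print(s['force']);go(.5834,-.1892,.0915,-81.15)"
```

```text
clock: 60.42
tool_pos: [0.5838, -0.1933, 0.0908]
orientation: [-3.131, -0.244, -0.0]
force: [-1.6, 6.6, 3.0]
grip_width: 0.0243
grip_force: 3.2
[-1.6328525   6.62861998  2.96427051]
t 60.42 at [ 0.5838 -0.1933  0.0908] cur-axes d [ 0.0002 -0.0041 -0.0007] rz 0.001 after-turn d [ 0.0002 -0.0041 -0.0007] tilt 0.06
clock: 60.68
tool_pos: [0.5839, -0.1934, 0.0908]
orientation: [-3.13, -0.244, 0.0]
force: [-3.8, 10.0, 4.4]
grip_width: 0.0242
grip_force: 5.2
[-3.84435705  9.97338666  4.42745509]
t 60.67 at [ 0.5839 -0.1934  0.0908] cur-axes d [ 0.0002 -0.0042 -0.0007] rz 0.001 after-turn d [ 0.0002 -0.0042 -0.0007] tilt 0.13
```

Wedging at 10 N. One more nudge, then retreat and look.

```bash

echo '[[0.024,[0,0.0128,0],[0,0,0]],[0.024,[0,0,0],[0,0,0]]]' | python3 inch.py 40
python3 -c "
from h import *
s=st()[0];print(s['force']);go(.5834,-.1892,.0915,-81.15)"
echo '[[0.024,[0,-0.032,0],[0,0,0]],[0.028,[0,-0.064,0],[0,0,0]],[0.03,[0,0.016,-0.16],[0,0,0]],[0.03,[0,0,-0.64],[0,0,0]],[0.03,[0,0,-0.8],[0,0,0]],[0.03,[0,-0.8,0],[0,0,0]],[0.03,[0,-0.96,0],[0,0,0]],[0.03,[0,-0.96,0],[0,0,0]]]' | python3 inch.py 40
echo '[[0.03,[-0.16,-0.96,0],[0,0,0]],[0.03,[-0.16,-0.96,0],[0,0,0]],[0.03,[-0.16,-0.96,0],[0,0,0]],[0.03,[0,-0.96,0],[0,0,0]],[0.03,[0,-0.8,0],[0,0,0]],[0.03,[0,0,0],[0,0,0]]]' | python3 inch.py 40
python3 - <<'E'
from h import *
f=grab('top');g=grab('side')
a=f['color'][200:275,345:435];b=g['color'][175:245,255:335]
cv2.imwrite('pics/c12.png',np.hstack([cv2.resize(a,(400,333),interpolation=2),cv2.resize(b,(381,333),interpolation=2)]))
E
```

```text
clock: 60.92
tool_pos: [0.5839, -0.1935, 0.0908]
orientation: [-3.129, -0.245, 0.001]
force: [-4.5, 12.5, 6.8]
grip_width: 0.024
grip_force: 6.7
[-4.4525511  12.47237461  6.78522719]
t 60.92 at [ 0.5839 -0.1935  0.0908] cur-axes d [ 0.0002 -0.0043 -0.0007] rz 0.002 after-turn d [ 0.0002 -0.0043 -0.0007] tilt 0.19
clock: 61.92
tool_pos: [0.5567, -0.0218, 0.1916]
orientation: [3.132, 0.241, 0.002]
force: [1.6, 0.6, 0.2]
grip_width: 0.0297
grip_force: 0.0
clock: 62.68
tool_pos: [0.482, 0.2615, 0.1909]
orientation: [3.131, 0.249, 0.0]
force: [-0.1, -0.5, 0.4]
grip_width: 0.0299
grip_force: 0.0
```

View pics/c12.png

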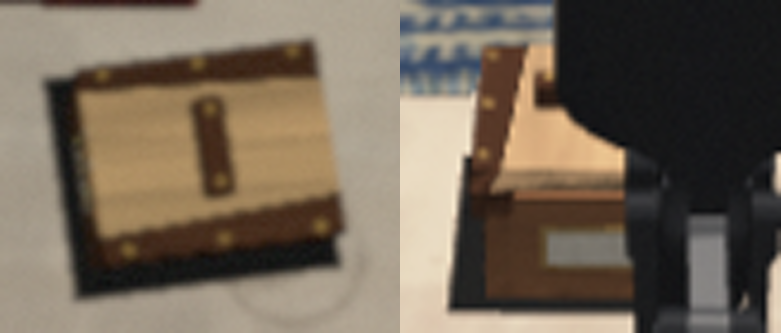

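c12: the lid's ends line up with the rail ends (left ≈(80,92)/(97,237), right ≈(318,80)/(340,195)), bar in the middle. A numeric check against the screws follows.

```bash
python3 - <<'E'
from h import *
f=grab('top'); T=lambda p:((p[0]+.5)*90/400-.5+345,(p[1]+.5)*75/333-.5+200)
P=[np.array([plane(f,T(q),z) for q in L]).mean(0)[:2] for z,L in ((.081,[(210,107),(221,181)]),(.067,[(102,75),(197,64),(292,50),(129,250),(225,239),(320,227)]))]
d=P[0]-P[1]; c,s=np.cos(np.radians(-81.15)),np.sin(np.radians(-81.15)); print(P,'box x',d@[c,s],'box y',d@[-s,c])
for i,j,z in (((80,92),(97,237),.067),((318,80),(340,195),.067)): 
    e=(plane(f,T(i),z)+plane(f,T(j),z))[:2]/2-P[1]; print('end',e@[c,s])
E
```

```text
[array([ 0.58380495, -0.18921036]), array([ 0.58320119, -0.18909018])] box x 0.00021162990813101122 box y 0.0005780777340221924
end -0.0639851336108754
end 0.061849607788129306
```

```bash
python3 -c "
from plant import env
print(env.close_job())"
```

```text
the job is handed in; nothing more can be done
None
```

The job is handed in at about 63 s on the robot clock: all five tiles were stacked glaze-up in one square pile between the ribs, and the lid was pushed home until it moved only 0.1 mm under about 12 N, with both ends flush to within about 1 mm in the camera check; the beakers and pots were not touched.

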